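# Set the slide lens to its marked height with the screw play taken up

## Task

Push the slide shuttle all the way into its channel under the lens, against its stop. Then turn the handwheel to lower the lens head until its pointer is a couple of millimetres below that of the setting clip, and wind it back up until the two pointers are level, so that the head finishes on an upward turn with the play in the screw taken up. Finally swing the clamp lever right over to lock the screw, and leave the clip and the bottles as they are.

Things in the scene. Friction and masses are not known exactly. Their poses are not given: they have to be found in the camera images.
- lens_stand: Fixed screw-column lens stand: white base 215 x 225 mm, two upright steel rods, a top plate (z 158 to 172 mm) and a black handwheel on top, about 0.25 m tall in all. Origin: column (screw) axis at table level, z up. The lens and the slide channel lie on its -x side; the channel runs along its y axis, entered from -y, stop at +y. Channel rails stand 24 mm above the table, 37 mm apart.
- slide_shuttle: Loose aluminium carrier (70 to 210 g) with a 76 x 26 mm glass slide, in the channel. Plate 34 x 84 x 8 mm, x across and y along the channel; a stem on its -y side ends in an upright tab. Origin: centre of the plate's underside. Starts 65 to 90 mm short of home. It slides easily and lies against the stop when its origin is at slide_seat.
- shuttle_tab (a point): Centre of the outer (-y) face of the shuttle's upright tab, 91 mm from the shuttle's origin; the tab is 26 mm wide, 6 mm thick and reaches from 16 to 46 mm above the table. Push it along the stand's +y.
- slide_seat (a point): Where the shuttle's origin is when it is home: channel floor, under the lens axis, 100 mm from the column axis on the stand's -x side, 16 mm above the table. Frame parallel to the stand. The lens mount above it is 60 mm across, its underside 60 mm or more above the table.
- wheel_center (a point): Handwheel axis (vertical) at the top face of the handwheel disc, 206 mm above the table. Disc 100 mm across, 12 mm thick.
- crank_peg (a point): Middle of the upright crank peg on the disc, 38 mm from the wheel axis: 15 mm thick, 206 to 246 mm above the table (this point at 226 mm). It can be pushed round at 2 to 4 N; the wheel stays where it is left.
- handwheel (a joint): Handwheel angle, rad, no end stops; grows clockwise seen from above. Clockwise raises the nut, 8 mm a turn; anticlockwise lowers it. The nut carries the head along only when its play is taken up: 1.6 mm, a fifth of a turn, is lost at each reversal.
- lens_head: Grey carriage on the rods with the lens on an arm. Origin midway up its window, on the screw axis, z up. Stiff on its rods: stays where it is when the nut does not bear on it. Starts 6 to 16 mm above the clip's height.
- nut_mid (a point): Middle of the brass screw nut (20 mm high) that floats in the head's 21.6 mm high window. Its height relative to lens_head is +0.8 mm when it bears upward (raising), -0.8 mm when it bears downward.
- head_mark (a point): Tip of the head's small steel pointer, on the left (+y) edge of the head; moves with the head.
- clip_mark (a point): Tip of the pointer of the dark setting clip on the scale strip, beside the head's pointer; at its height when the head is set (axes parallel to the stand). The clip stays as it is.
- clamp_lever (a joint): Clamp lever on top of the stand, rad: about 0 to 0.15 at the start (free), 1.0 against its end stop (locked; the wheel is braked from about 0.6). Grows clockwise seen from above, about a vertical axis 49 mm to the stand's +y side of the column axis; at 0.5 it points along the stand's +y. Stays where it is left; takes 3 to 6 N at the knob.
- lever_knob (a point): Middle of the upright black knob on the lever's end, 68 mm from the lever's axis: 15 mm thick, 176 to 202 mm above the table (this point at 189 mm). Free, it lies on the -x side of its swing; it is pushed to the +x side.
- dropper_bottle: White dropper bottle, 36 mm wide, 106 mm tall, behind the stand: leave standing. Origin: centre of its foot.
- amber_bottle: Small amber bottle, 29 mm wide, 61 mm tall, behind the stand: leave standing. Origin: centre of its foot.
Things that resemble listed ones, but are neither listed nor needed, are in the scene too. What is shaped like the slide_shuttle but green is not meant.

How it is judged:
By the outcome, as a careful person would: the job done as asked, in the order asked, and still so for the second after the job is handed in, with the robot touching nothing.
It also fails if it takes over 69 s, if anything falls off the work surface, if the arm or the gripper's body presses on something with over 40 N, if the wrist force passes 120 N, or if a joint passes its speed limit or range.

## Robot

A 6-joint arm with a two-finger parallel gripper is mounted at the origin on a cart in front of the work surface, level with it; the furniture and walls round the work are solid. World frame = base frame: x ahead of the robot, y to its left, z up, the work surface at z = 0. Lengths are in m, angles in rad, forces in N, time in s.
With the tool pointing down it reaches from about 0.375 to 0.9 m from the base axis. Payload 3.1 kg.
Tool frame: the origin (TCP) lies midway between the tips of the shut fingers; the grasp point (between the pads) lies 19 mm behind it (r.tcp_to_grasp is the distance from the TCP to the grasp point, in m); x points along the fingers, y is the direction in which the jaws open and shut, and the axes are right-handed (so a half turn about x gives the same grasp; the last joint's range is limited). The gripper opens to 85 mm and grips with 20 to 120 N. Pads are 22 mm wide; open, the fingers measure 114 mm over their backs; the gripper's body (76 mm by 85 mm) begins 54 mm behind the grasp point. The pads swing forward as they close: fully open they stand 13 mm farther back than shut.
Start: joints at [1.067, 0.527, 1.433, -0, 1.181, -0.178], TCP at [0.2, 0.592, 0.196] pointing down, gripper open.
Joint ranges: [-3.08, 3.08], [-0.75, 2.2], [0.22, 2.44], [-1.43, 4.57], [0, 2.65], [-2.85, 2.85]. Speed limits (rad/s): [2.79, 2.79, 3.14, 3.14, 3.14, 3.14].

## Interface

Orientations are given as a rotation vector (axis times angle).
In Python, from rig import r gives the robot as it stands.
- The arm moves only by the tool send_rows, never from a script. Its argument "targets" is one flat list of numbers, 7 for each row, row after row: the shift along the world's x, y, z in mm, then the turn, a rotation vector about the world's x, y, z in rad, then the finger opening in mm, from 0 to 85.4. In form: [x, y, z, ax, ay, az, hand, x, y, z, ax, ay, az, hand, ...]. A call has exactly 8 rows; each row is the pose to reach, as a shift and turn from the pose commanded when the call began; what a row does not reach only later rows make up. A row lasts 1/10 s, in which the tool goes at most 50 mm and 8.59 degrees, less where a joint would pass 70% of its speed; a pose out of reach is approached as far as the arm can. A call with a gripper value outside its range is refused whole. The fingers move at their own pace and stop on an object; the grip force is fixed at half the most. Time passes only in rows, so rows that repeat a pose let the fingers close, or fill a call up. It gives the time, the measured TCP pose, the force and the opening at its end, in the units of the state.
- r.get_state(): the state, without advancing time (a new reading comes with each control period).
- r.read_camera(name): name is "scene" or "top"; returns a dict with "pixels" (480x640x3 uint8, red, green, blue), "range_z" (480x640 float32, m along the optical axis (not along the pixel's ray), 0 where there is no reading), "intrinsics" (3x3 intrinsics, pixels), "R" (3x3) and "t" (3): a world point X has camera coordinates R X + t. Camera axes: x right, y down, z forward; pixel columns grow to the right and rows downward; lengths in m; the calibration is good to about 2 mm. A picture is of the moment at which its call begins.
- r.close_job(): hands the job in, once; it reports no verdict.
The state is a dict: "clock": time; "joints": joint angles; "joint_velocities": joint speeds; "effort": joint torques, N m; "tool_pos": TCP position; "orientation": TCP orientation; "contact_force": force on the tool from outside, world axes, zero at the start; "ft_torque": the same for the moment, N m; "opening": finger opening in m.
Only numpy, scipy, OpenCV 4.12 (cv2) and the standard library are available. Lean on these libraries where they do the work, as an engineer would, in place of code of your own. Each camera call takes 0.05 s, during which the arm holds its last target.

## Working session

There is one attempt and no reset: what is moved stays moved. The work goes in short steps, Python scripts to look and compute and a tool call to move; the robot and the scene stay as the last step left them, time stands still between calls to the robot, and variables do not carry over. Pictures are saved under pics/ and viewed, and the job is handed in when it is done.

Besides the shell and the picture viewer there is one more tool, called after "Emit:" as name(argument=value, ...) on one line, values as JSON. send_rows: Moves the arm, as the interface text tells. Its arguments: {"type":"object","properties":{"targets":{"type":"array"}},"required":["targets"]}

```bash
ls; mkdir -p pics
python3 - <<'E'
from rig import r
import cv2, numpy as np
s=r.get_state(); print({k:np.round(v,3).tolist() for k,v in s.items()})
for n in ["scene","top"]:
    c=r.read_camera(n)
    cv2.imwrite(f"pics/{n}0.png",c["pixels"][:,:,::-1]); np.savez(f"pics/{n}0.npz",**c)
    print(n,c["intrinsics"].round(1).tolist(),c["R"].round(3).tolist(),c["t"].round(3).tolist(), (-c["R"].T@c["t"]).round(3))
E
```

```text
pics
{'clock': 0.0, 'joints': [1.067, 0.528, 1.434, 0.0, 1.181, -0.179], 'joint_velocities': [-0.001, 0.001, -0.001, -0.0, -0.001, -0.001], 'effort': [-0.001, -44.236, -17.802, -0.0, 0.008, -0.0], 'tool_pos': [0.2, 0.591, 0.195], 'orientation': [0.254, 1.556, -0.257], 'contact_force': [-0.411, 0.435, -0.811], 'ft_torque': [-0.025, 0.045, -0.017], 'opening': 0.085}
scene [[447.7, 0.0, 322.1], [0.0, 447.7, 238.5], [0.0, 0.0, 1.0]] [[0.911, -0.411, 0.026], [-0.198, -0.492, -0.848], [0.361, 0.767, -0.53]] [-0.519, 0.234, 0.719] [ 0.26  -0.65   0.592]
top [[493.2, 0.0, 309.6], [0.0, 493.2, 224.3], [0.0, 0.0, 1.0]] [[-0.018, -1.0, 0.002], [-0.999, 0.017, -0.043], [0.043, -0.003, -0.999]] [0.016, 0.57, 0.995] [0.528 0.009 1.019]
```

View pics/scene0.png

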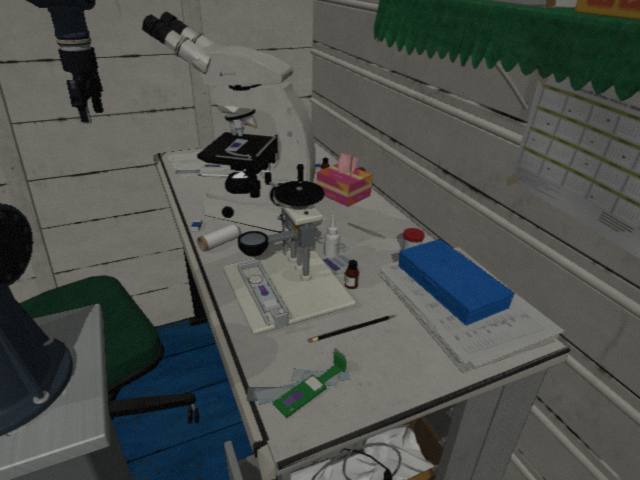

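View pics/top0.png

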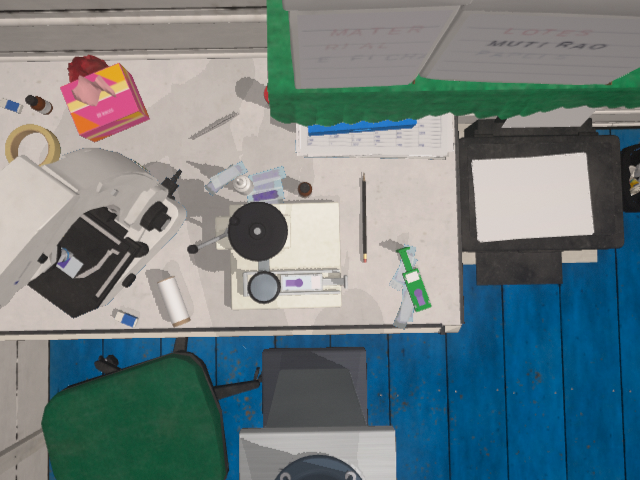

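Run:
```python
import cv2
a=cv2.imread("pics/top0.png")[180:320,170:360]; cv2.imwrite("pics/topc.png",cv2.resize(a,None,fx=4,fy=4,interpolation=cv2.INTER_CUBIC))
a=cv2.imread("pics/scene0.png")[155:335,215:365]; cv2.imwrite("pics/scenec.png",cv2.resize(a,None,fx=3.3,fy=3.3,interpolation=cv2.INTER_CUBIC))
```

```text
(no output)
```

View pics/topc.png

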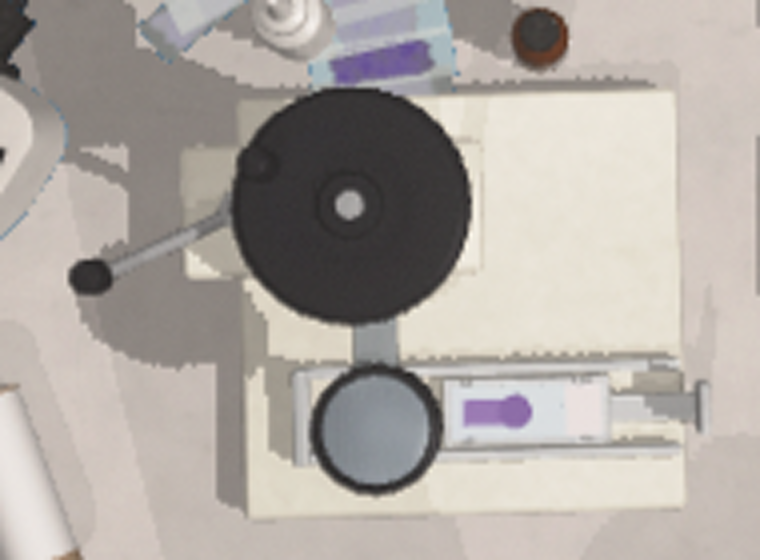

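View pics/scenec.png

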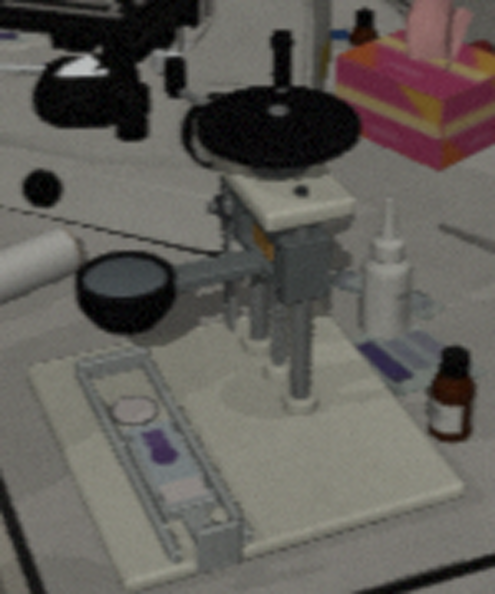

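```bash
cat > h.py <<'E'
import numpy as np, cv2
def load(n): 
    d=np.load(n); return {k:d[k] for k in d.files}
def ray(c,u,v):
    K=c["intrinsics"]; d=np.linalg.inv(K)@np.array([u,v,1.]); R=c["R"]; return -R.T@c["t"], R.T@d
def onz(c,u,v,z):
    o,d=ray(c,u,v); return o+d*(z-o[2])/d[2]
def proj(c,X):
    p=c["intrinsics"]@(c["R"]@np.asarray(X)+c["t"]); return p[:2]/p[2]
def avg(r,n,k,dep=False):
    cs=[r.read_camera(n) for _ in range(k)]
    c=cs[-1]; c["mean"]=np.mean([x["pixels"].astype(float) for x in cs],0)
    c["dep"]=np.median([x["range_z"] for x in cs],0)
    return c
def crop(im,x0,y0,x1,y1,f,name):
    a=np.clip(im[y0:y1,x0:x1],0,255).astype(np.uint8)[:,:,::-1]
    cv2.imwrite(name,cv2.resize(a,None,fx=f,fy=f,interpolation=cv2.INTER_CUBIC))
E
python3 - <<'E'
from h import *
from rig import r
c=avg(r,"scene",8); np.savez("pics/sceneavg0.npz",**c)
crop(c["mean"],230,160,345,290,4.6,"pics/sa0.png"); 
t=load("pics/top0.npz"); im=t["pixels"].astype(int)
# wheel disc: dark mask
g=im.max(2); m=((g<75)).astype(np.uint8); m[:, :200]=0; m[:190]=0; m[270:]=0; m[:,300:]=0
n,l,st,ce=cv2.connectedComponentsWithStats(m)
for i in range(1,n):
    if st[i,4]>20: print(st[i],ce[i])
for nm,u,v,z in [("wheel screw",257,231,.206),("peg",234.5,220.7,.246),("knob",192.7,249.2,.202),("tab",345.7,281.2,.046),
 ("baseTR",339,202.5,.014),("baseBR",341,307,.014),("baseBL",232,309,.014),("lens",263.5,287,.1)]:
    print(nm,onz(t,u,v,z).round(4), "range at px",t["range_z"][int(v),int(u)])
E
```

```text
[ 228  202   60   59 2685] [257.23910615 230.71471136]
wheel screw [0.5528 0.0936 0.206 ] range at px 0.8083498
peg [0.5683 0.1245 0.246 ] range at px 0.7776131
knob [0.5247 0.2006 0.202 ] range at px 0.81752855
tab [ 0.4561 -0.0626  0.046 ] range at px 0.9733152
baseTR [ 0.6141 -0.0546  0.014 ] range at px 1.0230821
baseBR [ 0.4019 -0.0544  0.014 ] range at px 1.0138755
baseBL [0.4018 0.1662 0.014 ] range at px 0.9966745
lens [0.452  0.0939 0.1   ] range at px 0.8965675
```

View pics/sa0.png

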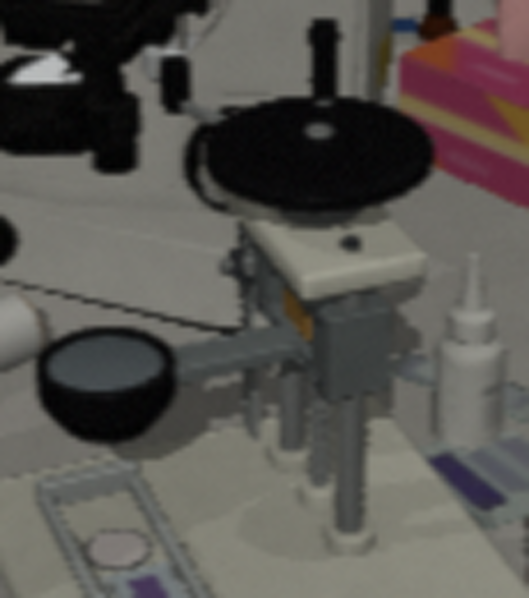

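Run:
```python
from h import *
c=load("pics/sceneavg0.npz")
m=c["mean"]
crop(np.clip((m-10)*1.6,0,255),270,200,325,250,14,"pics/sa1.png")
print(proj(c,[0.5528,0.0936,.158]),proj(c,[0.5528,0.0936,.13]),proj(c,[0.5528,0.0936,.12]))
for X in [[.5528,.0936,.206],[.5683,.1245,.246],[.5247,.2006,.202],[.4561,-.0626,.046]]: print(proj(c,X))
```

```text
[297.57416401 210.95839287] [297.61755068 222.93525364] [297.63270939 227.11980596]
[297.49638922 189.48871096]
[298.9568906 163.6673483]
[266.74177719 172.81439746]
[279.8966373  313.10548906]
```

View pics/sa1.png

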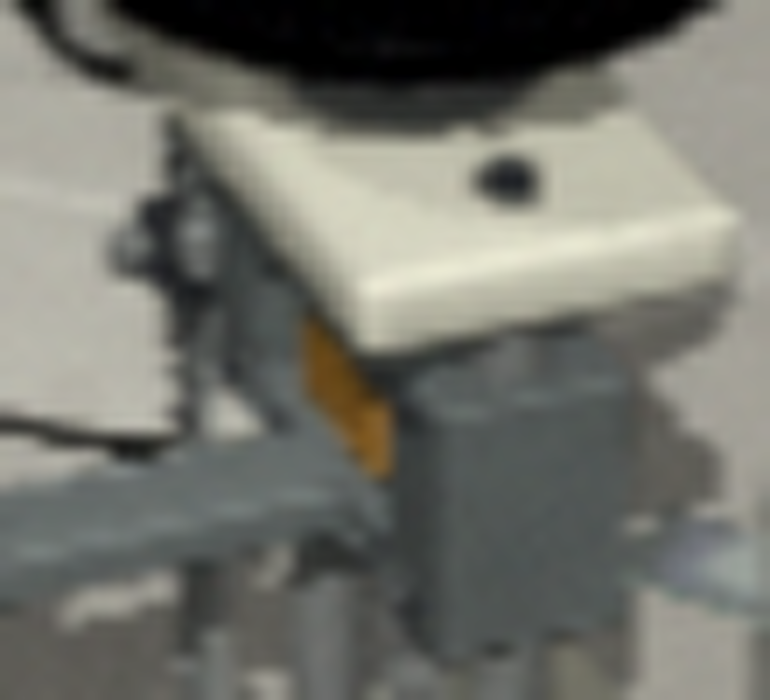

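Run:
```python
from h import *
c=load("pics/sceneavg0.npz")
m=np.clip((c["mean"]-10)*1.8,0,255)
a=m[206:250,274:304].astype(np.uint8)[:,:,::-1]
cv2.imwrite("pics/sa2.png",cv2.resize(a,None,fx=13,fy=13,interpolation=cv2.INTER_NEAREST))
np.set_printoptions(linewidth=220)
print("cols",list(range(276,300)))
for v in range(208,246): print(v,(c["dep"][v,276:300]*1000).astype(int))
```

```text
cols [276, 277, 278, 279, 280, 281, 282, 283, 284, 285, 286, 287, 288, 289, 290, 291, 292, 293, 294, 295, 296, 297, 298, 299]
208 [1134 1134 1136 1135 1134 1136  969  905  900  893  890  888  887  887  888  888  887  887  884  882  882  882  882  881]
209 [1130 1129 1130 1131 1129 1128  970  965  900  895  889  887  885  884  883  884  885  885  883  885  885  886  884  885]
210 [1126 1125 1125 1127 1126 1125  971  967  904  896  889  885  883  881  880  880  880  880  881  881  881  881  883  881]
211 [1120 1121 1121 1120 1120 1121  975  968  961  896  892  885  881  879  878  877  877  876  878  876  877  878  878  879]
212 [1117 1116 1116 1117 1117 1116  976  969  962  944  893  885  880  878  875  875  873  873  874  874  873  874  875  873]
213 [1112 1113 1112 1112 1115 1114  976  969  964  947  935  889  882  879  873  872  870  871  871  871  872  871  871  871]
214 [1112 1111 1111 1113  980  981  976  971  966  948  937  936  884  877  874  870  868  867  867  867  867  868  868  868]
215 [1112 1112 1112 1110  980  977  978  973  966  949  942  935  886  879  873  870  866  8
[... 2993 characters left out ...]
1110 1109 1111 1110 1109  978  975  974  974  977 1110  910  903  898]
241 [ 906  908  908 1104 1103 1105 1107 1013 1006 1001 1001 1104 1104 1105 1106  978  976  976  977  978 1106  912  905  899]
242 [1100 1100 1101 1100 1098 1101 1101 1017 1007 1001 1004 1102 1103 1102 1101  980  977  979  977  980 1102 1103  907  896]
243 [1096 1096 1098 1097 1097 1097 1097 1018 1010 1003 1005 1098 1098 1097 1098  981  979  978  979  980 1098  946  943  896]
244 [1093 1092 1092 1093 1093 1093 1092 1020 1011 1005 1007 1094 1093 1094 1094  982  982  980  979  981 1095  948  942  943]
245 [1088 1088 1088 1089 1088 1090 1089 1019 1014 1007 1007 1089 1091 1091 1090  984  981  981  982  983 1090 1091  945  943]
```

View pics/sa2.png

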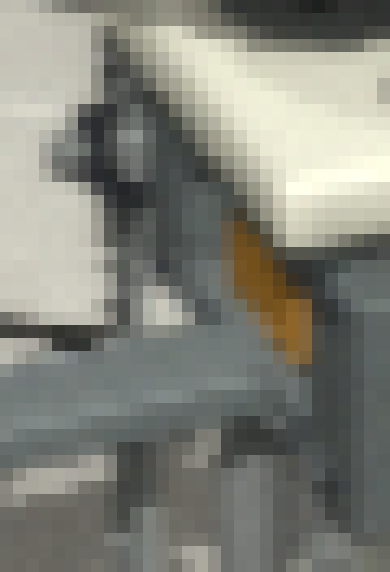

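Run:
```python
from h import *
c=load("pics/sceneavg0.npz")
def P(u,v):
    o,d=ray(c,u,v); return (o+d*np.median(c["dep"][v,u]))
for v in range(213,224):
    print(v,[ (u,)+tuple((P(u,v)*1000).round(0).astype(int)) for u in range(278,290) if c["dep"][v,u]<1.05])
print('nut'); 
for v in range(221,236):
    print(v,[ (u,)+tuple((P(u,v)*1000).round(0).astype(int)) for u in range(290,300)])
print('box'); 
for v in range(224,250,2):
    print(v,[ (u,)+tuple((P(u,v)*1000).round(0).astype(int)) for u in range(300,316,3)])
```

```text
213 [(282, np.int64(543), np.int64(162), np.int64(120)), (283, np.int64(544), np.int64(156), np.int64(123)), (284, np.int64(544), np.int64(151), np.int64(126)), (285, np.int64(541), np.int64(136), np.int64(134)), (286, np.int64(539), np.int64(125), np.int64(140)), (287, np.int64(527), np.int64(86), np.int64(162)), (288, np.int64(527), np.int64(80), np.int64(166)), (289, np.int64(528), np.int64(76), np.int64(167))]
214 [(280, np.int64(540), np.int64(166), np.int64(116)), (281, np.int64(543), np.int64(167), np.int64(116)), (282, np.int64(543), np.int64(162), np.int64(118)), (283, np.int64(544), np.int64(157), np.int64(120)), (284, np.int64(544), np.int64(152), np.int64(123)), (285, np.int64(541), np.int64(136), np.int64(132)), (286, np.int64(539), np.int64(125), np.int64(137)), (287, np.int64(541), np.int64(124), np.int64(138)), (288, np.int64(527), np.int64(80), np.int64(163)), (289, np.int64(527), np.int64(74), np.int64(166))]
215 [(280, np.int64(540), np.int64(165), np.int64(114)), (281, np.int64(541), np.int64(163), np.int64(115)), (282, np.int64(543), np.int64(162), np.int64(115))
[... 15703 characters left out ...]
5), np.int64(45), np.int64(104)), (315, np.int64(637), np.int64(193), np.int64(-1))]
246 [(300, np.int64(555), np.int64(87), np.int64(77)), (303, np.int64(545), np.int64(46), np.int64(104)), (306, np.int64(554), np.int64(51), np.int64(99)), (309, np.int64(561), np.int64(53), np.int64(96)), (312, np.int64(627), np.int64(187), np.int64(-1)), (315, np.int64(634), np.int64(185), np.int64(-1))]
248 [(300, np.int64(556), np.int64(88), np.int64(71)), (303, np.int64(593), np.int64(163), np.int64(16)), (306, np.int64(554), np.int64(50), np.int64(95)), (309, np.int64(562), np.int64(54), np.int64(90)), (312, np.int64(613), np.int64(156), np.int64(16)), (315, np.int64(630), np.int64(176), np.int64(-1))]
```

Run:
```python
from h import *
from rig import r
from scipy.spatial.transform import Rotation as Ro
s=r.get_state(); print(Ro.from_rotvec(s["orientation"]).as_matrix().round(3))
c=load("pics/sceneavg0.npz"); t=load("pics/top0.npz")
def cloud(c,dep,u0,v0,u1,v1):
    v,u=np.mgrid[v0:v1,u0:u1]; d=dep[v0:v1,u0:u1]
    K=c["intrinsics"]; p=np.stack([(u-K[0,2])/K[0,0]*d,(v-K[1,2])/K[1,1]*d,d],-1).reshape(-1,3)
    p=p[p[:,2]>.1]; return (p-c["t"])@c["R"]
p=cloud(t,t["range_z"],150,180,370,320)
def st(n,q): print(n,len(q),q.mean(0).round(4),q.min(0).round(4),q.max(0).round(4))
w=p[(p[:,2]>.195)&(abs(p[:,0]-.553)<.06)&(abs(p[:,1]-.0936)<.06)]
st("wheel",w[w[:,2]<.22]); st("peg",w[w[:,2]>.235])
k=p[(p[:,2]>.19)&(p[:,1]>.17)&(p[:,0]<.56)]; st("knob",k)
tb=p[(p[:,2]>.035)&(p[:,2]<.06)&(p[:,1]<-.03)&(p[:,0]<.5)]; st("tab",tb)
b=p[(abs(p[:,2]-.016)<.012)&(p[:,0]<.63)&(p[:,0]>.39)&(p[:,1]>-.08)&(p[:,1]<.18)]; st("base",b)
q=cloud(c,c["dep"],240,290,320,330)
tt=q[(q[:,2]>.02)&(q[:,2]<.055)&(q[:,1]<-.055)]; st("tab scene",tt)
q=cloud(c,c["dep"],255,160,345,212)
w=q[(q[:,2]>.198)&(q[:,2]<.212)&(abs(q[:,0]-.553)<.06)&(abs(q[:,1]-.0936)<.06)]; st("wheel scene",w)
w=q[(q[:,2]>.215)&(q[:,2]<.26)&(abs(q[:,0]-.56)<.06)&(abs(q[:,1]-.12)<.06)]; st("peg scene",w)
w=q[(q[:,2]>.175)&(q[:,2]<.21)&(abs(q[:,0]-.52)<.03)&(abs(q[:,1]-.2)<.03)]; st("knob scene",w)
# mask based
im=t["pixels"].astype(int).max(2)
cs=[]
m=(im<75).astype(np.uint8); m[:, :226]=0; m[:195]=0; m[266:]=0; m[:,296:]=0
cn,_=cv2.findContours(m,0,1); cc=max(cn,key=cv2.contourArea); (x,y),rad=cv2.minEnclosingCircle(cc); e=cv2.fitEllipse(cc); print(x,y,rad,e,onz(t,e[0][0],e[0][1],.206), e[1][0]/2*(1.019-.206)/493.2)
m=(im<75).astype(np.uint8); m[:, 210:]=0;m[:,:184]=0;m[:240]=0;m[260:]=0
cn,_=cv2.findContours(m,0,1); cc=max(cn,key=cv2.contourArea);e=cv2.fitEllipse(cc);print(e,onz(t,*e[0],.202))
```

```text
[[-0.     0.32   0.947]
 [-0.     0.947 -0.32 ]
 [-1.    -0.    -0.   ]]
wheel 2744 [0.5522 0.0925 0.2035] [0.5032 0.0444 0.197 ] [0.6015 0.1424 0.2188]
peg 63 [0.5692 0.1274 0.2412] [0.5634 0.1212 0.2351] [0.5764 0.1344 0.2444]
knob 72 [0.525  0.2039 0.1986] [0.5183 0.1977 0.1907] [0.5318 0.2116 0.2025]
tab 49 [ 0.4544 -0.0625  0.0429] [ 0.4425 -0.0657  0.035 ] [ 0.4663 -0.0596  0.0465]
base 7708 [0.4966 0.0322 0.0152] [ 0.3946 -0.0629  0.004 ] [0.6299 0.1729 0.0279]
tab scene 167 [ 0.4568 -0.0668  0.0344] [ 0.4445 -0.0683  0.02  ] [ 0.4704 -0.0612  0.0463]
wheel scene 1005 [0.552  0.0826 0.2048] [0.5061 0.042  0.1981] [0.6052 0.1372 0.2117]
peg scene 97 [0.5703 0.1218 0.2314] [0.5648 0.1188 0.2158] [0.5786 0.1294 0.2449]
knob scene 109 [0.5281 0.1948 0.1888] [0.5207 0.1728 0.1761] [0.5399 0.2063 0.2022]
257.13623046875 230.4779510498047 29.867692947387695 ((257.23199462890625, 230.71426391601562), (57.81186294555664, 58.40308380126953), 89.7044448852539) [0.55324101 0.09320064 0.206     ] 0.047649071953302466
((192.50204467773438, 248.64869689941406), (7.508880138397217, 9.58228588104248), 87.833984375) [0.52558136 0.20096191 0.202     ]
```

Candidates: the shuttle is the aluminium carrier with its tab at top px (346,281). The green look-alike at (413,280) is not meant. The peg is the bump on the wheel rim at top px (234,221). The lever knob is the black end at (193,249), and the microscope knob near (158,215) is not meant. The 4x top crop confirms all three choices. The shuttle lies about 68 mm short, and the column is at about (0.554, 0.0935). I'll move to the tab now.

Emit:
send_rows(targets=[20,-44,6,0,0,-0.14,0,40,-88,12,0,0,-0.28,0,60,-132,18,0,0,-0.42,0,80,-176,24,0,0,-0.56,0,100,-220,30,0,0,-0.7,0,120,-264,36,0,0,-0.84,0,140,-308,42,0,0,-0.98,0,160,-352,48,0,0,-1.12,0])

```text
clock: 1.3
tool_pos: [0.3606, 0.2384, 0.2448]
orientation: [1.121, 1.263, -1.12]
contact_force: [0.4, 0.5, -0.2]
opening: 0.0005
```

Emit:
send_rows(targets=[8,-47,0,0,0,-0.03,0,16,-94,0,0,0,-0.06,0,28,-141,0,0,0,-0.09,0,42,-188,0,0,0,-0.124,0,58,-235,0,0,0,-0.124,0,74,-282,0,0,0,-0.124,0,88,-329,-10,0,0,-0.124,0,95,-354,-50,0,0,-0.124,0])

```text
clock: 2.1
tool_pos: [0.4605, -0.12, 0.1974]
orientation: [1.211, 1.194, -1.205]
contact_force: [0.6, -0.4, -0.6]
opening: -0.0001
```

Emit:
send_rows(targets=[0,0,-45,0,0,0,0,0,0,-90,0,0,0,0,0,0,-135,0,0,0,0,0,0,-163,0,0,0,0,0,10,-163,0,0,0,0,0,25,-163,0,0,0,0,0,34,-163,0,0,0,0,0,36,-163,0,0,0,0])

```text
clock: 2.9
tool_pos: [0.4557, -0.0765, 0.0329]
orientation: [1.207, 1.208, -1.205]
contact_force: [-0.2, 0.2, 0.4]
opening: 0.0
```

Emit:
send_rows(targets=[0,5,0,0,0,0,0,0,13,0,0,0,0,0,0,22,0,0,0,0,0,0,31,0,0,0,0,0,0,40,0,0,0,0,0,0,48,0,0,0,0,0,0,55,0,0,0,0,0,0,60,0,0,0,0,0])

```text
clock: 3.7
tool_pos: [0.4549, -0.0172, 0.0311]
orientation: [1.208, 1.21, -1.208]
contact_force: [0.1, 0.2, 0.4]
opening: -0.0001
```

Emit:
send_rows(targets=[0,2,0,0,0,0,0,0,4,0,0,0,0,0,0,6,0,0,0,0,0,0,7,0,0,0,0,0,0,8,0,0,0,0,0,0,9,0,0,0,0,0,0,10,0,0,0,0,0,0,10,0,0,0,0,0])

```text
clock: 4.5
tool_pos: [0.4549, -0.0078, 0.0312]
orientation: [1.208, 1.21, -1.208]
contact_force: [-0.5, -0.2, 0.4]
opening: 0.0
```

Run:
```python
from h import *
from rig import r
c=r.read_camera("scene"); np.savez("pics/s1.npz",**c); crop(c["pixels"],225,170,345,330,3.7,"pics/s1.png")
```

```text
(no output)
```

View pics/s1.png

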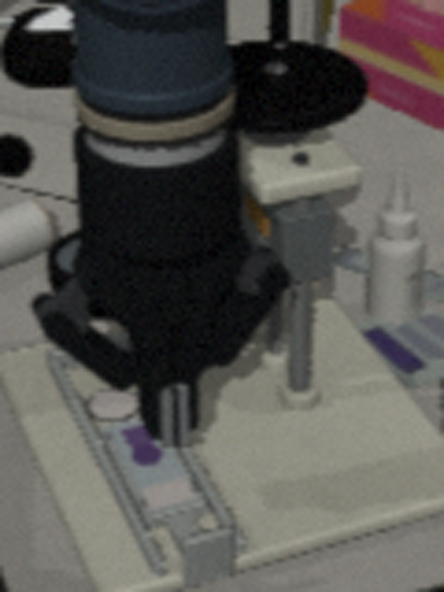

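Run:
```python
from h import *
from rig import r
c=load("pics/s1.npz")
s=r.get_state(); print(s["clock"],s["tool_pos"],s["contact_force"])
print(proj(c,s["tool_pos"]), proj(c,[.456,-.067,.046]))
print((-c["R"].T@c["t"]))
t=r.read_camera("top"); np.savez("pics/t1.npz",**t); crop(t["pixels"],180,170,370,330,4,"pics/t1.png")
a=load("pics/scene0.npz"); print(abs(a["R"]-c["R"]).max(),abs(a["t"]-c["t"]).max())
```

```text
4.55 [ 0.45498856 -0.00786974  0.03121132] [-0.35178097 -0.09635253  0.53250797]
[269.89074425 301.44838204] [280.67036095 314.63159433]
[ 0.25953689 -0.64999414  0.59219795]
0.0 0.0
```

View pics/t1.png

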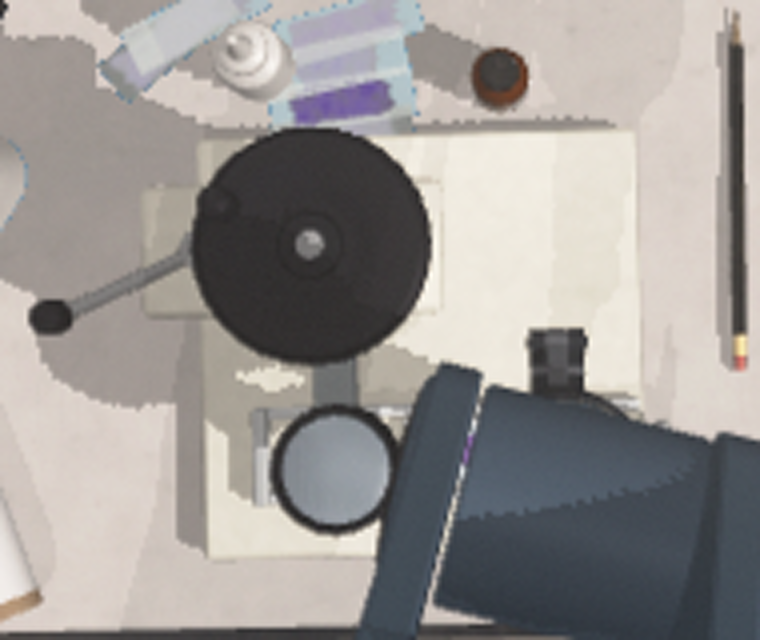

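Run:
```python
from h import *
c=load("pics/s1.npz")
def P(u,v):
    o,d=ray(c,u,v); return ((o+d*c["range_z"][v,u])*1000).round(0).astype(int).tolist()
for v in range(270,296,2): print(v,[(u,P(u,v)) for u in range(264,282,3)])
crop(c["pixels"],240,250,310,335,8,"pics/s1b.png")
a=load("pics/scene0.npz"); print(proj(a,[.2,.591,.195]))
crop(a["pixels"],40,60,120,140,7,"pics/s0b.png")
```

```text
270 [(264, [443, -21, 118]), (267, [448, -21, 116]), (270, [454, -20, 114]), (273, [460, -20, 113]), (276, [465, -21, 112]), (279, [470, -23, 112])]
272 [(264, [443, -19, 112]), (267, [447, -24, 114]), (270, [453, -23, 112]), (273, [461, -16, 105]), (276, [464, -23, 109]), (279, [510, 95, 16])]
274 [(264, [443, -18, 107]), (267, [448, -21, 108]), (270, [453, -21, 106]), (273, [459, -20, 104]), (276, [466, -17, 100]), (279, [508, 89, 15])]
276 [(264, [444, -15, 100]), (267, [449, -18, 101]), (270, [454, -20, 101]), (273, [459, -22, 101]), (276, [466, -16, 95]), (279, [505, 80, 17])]
278 [(264, [444, -15, 96]), (267, [449, -17, 95]), (270, [453, -22, 98]), (273, [459, -20, 95]), (276, [466, -17, 91]), (279, [502, 73, 17])]
280 [(264, [444, -14, 90]), (267, [449, -17, 91]), (270, [453, -22, 94]), (273, [459, -21, 91]), (276, [465, -19, 88]), (279, [500, 68, 16])]
282 [(264, [444, -14, 86]), (267, [449, -16, 86]), (270, [453, -21, 88]), (273, [458, -21, 87]), (276, [466, -15, 80]), (279, [498, 63, 15])]
284 [(264, [445, -9, 78]), (267, [448, -18, 83]), (270, [453, -21, 83]), (273, [458, -22, 82]), (276, [466, -14, 75]), (279, [495, 55, 16])]
286 [(264, [462, 50, 24]), (267, [449, -15, 76]), (270, [453, -20, 78]), (273, [458, -21, 77]), (276, [464, -21, 76]), (279, [493, 49, 16])]
288 [(264, [459, 42, 26]), (267, [448, -17, 73]), (270, [452, -22, 75]), (273, [458, -23, 74]), (276, [463, -23, 72]), (279, [491, 43, 16])]
290 [(264, [458, 37, 25]), (267, [464, 38, 23]), (270, [452, -21, 70]), (273, [475, 34, 22]), (276, [481, 31, 22]), (279, [489, 38, 15])]
292 [(264, [456, 31, 25]), (267, [461, 30, 25]), (270, [467, 28, 24]), (273, [473, 27, 23]), (276, [478, 22, 25]), (279, [486, 30, 17])]
294 [(264, [454, 25, 25]), (267, [460, 24, 24]), (270, [465, 20, 25]), (273, [471, 20, 24]), (276, [476, 19, 23]), (279, [485, 25, 15])]
[ 96.68218242 135.71625875]
```

View pics/s1b.png

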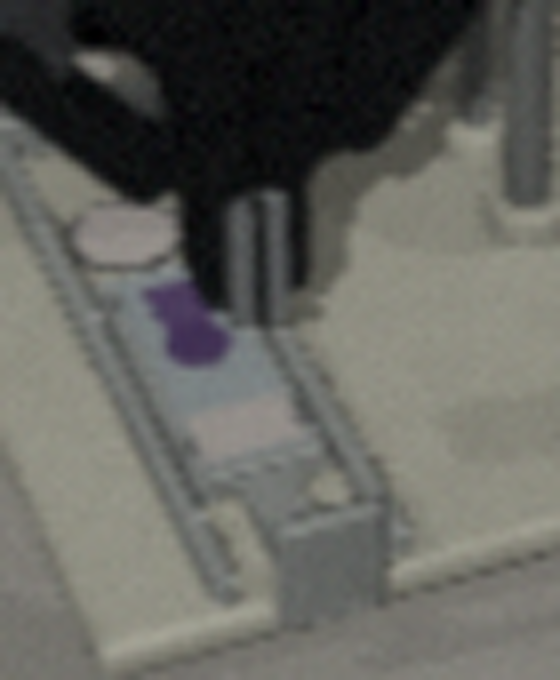

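The picture shows the fingertips passing over the tab: depth puts them at z≈68 mm while the state reports 31 mm. The shuttle hasn't moved, with its tab still at px (280,315). From here I'll trust the cameras for tool height (true tip ≈ reported + 37 mm). I'll back off over the tab and go lower.

Emit:
send_rows(targets=[0,-40,3,0,0,0,0,0,-80,3,0,0,0,0,0,-88,3,0,0,0,0,0,-88,-10,0,0,0,0,0,-88,-25,0,0,0,0,0,-88,-34,0,0,0,0,0,-88,-34,0,0,0,0,0,-80,-34,0,0,0,0])

```text
clock: 5.4
tool_pos: [0.4554, -0.088, -0.0028]
orientation: [1.209, 1.209, -1.209]
contact_force: [0.1, 0.1, -0.1]
opening: 0.0002
```

Run:
```python
from h import *
from rig import r
c=r.read_camera("scene"); np.savez("pics/s2.npz",**c); crop(c["pixels"],240,240,330,340,6,"pics/s2.png")
def P(u,v):
    o,d=ray(c,u,v); return ((o+d*c["range_z"][v,u])*1000).round(0).astype(int).tolist()
for v in range(296,336,3): print(v,[(u,P(u,v)) for u in range(272,296,3)])
```

```text
296 [(272, [432, -97, 120]), (275, [436, -99, 120]), (278, [440, -104, 122]), (281, [443, -110, 126]), (284, [449, -108, 122]), (287, [457, -100, 114]), (290, [462, -101, 113]), (293, [465, -108, 117])]
299 [(272, [464, 7, 23]), (275, [435, -101, 115]), (278, [440, -103, 115]), (281, [444, -108, 117]), (284, [449, -107, 115]), (287, [457, -99, 107]), (290, [462, -100, 105]), (293, [465, -107, 110])]
302 [(272, [460, -4, 25]), (275, [466, -7, 26]), (278, [443, -95, 102]), (281, [444, -106, 110]), (284, [450, -105, 107]), (287, [463, -82, 85]), (290, [462, -100, 99]), (293, [464, -109, 105])]
305 [(272, [436, -83, 88]), (275, [462, -16, 26]), (278, [442, -96, 96]), (281, [444, -106, 104]), (284, [449, -106, 102]), (287, [463, -83, 79]), (290, [461, -102, 95]), (293, [465, -107, 97])]
308 [(272, [433, -91, 88]), (275, [438, -91, 87]), (278, [443, -91, 85]), (281, [443, -108, 99]), (284, [450, -103, 93]), (287, [460, -90, 79]), (290, [461, -102, 88]), (293, [466, -103, 87])]
311 [(272, [429, -102, 92]), (275, [436, -98, 86]), (278, [441, -97, 84]), (281, [445, -103, 88]), (284, [450, -10
[... 906 characters left out ...]
8, [450, -68, 22]), (281, [446, -96, 47]), (284, [452, -95, 44]), (287, [455, -102, 49]), (290, [461, -100, 45]), (293, [468, -98, 41])]
329 [(272, [442, -57, 7]), (275, [449, -51, -1]), (278, [454, -54, 0]), (281, [446, -96, 40]), (284, [451, -97, 39]), (287, [455, -103, 43]), (290, [461, -102, 40]), (293, [481, -62, -2])]
332 [(272, [442, -56, -1]), (275, [447, -57, -2]), (278, [453, -58, -3]), (281, [457, -62, -1]), (284, [462, -64, -1]), (287, [467, -68, 0]), (290, [473, -69, -1]), (293, [479, -69, -3])]
335 [(272, [439, -64, -1]), (275, [445, -65, -2]), (278, [449, -69, 0]), (281, [455, -69, -2]), (284, [460, -71, -2]), (287, [465, -74, -1]), (290, [470, -77, 0]), (293, [475, -78, -2])]
```

View pics/s2.png

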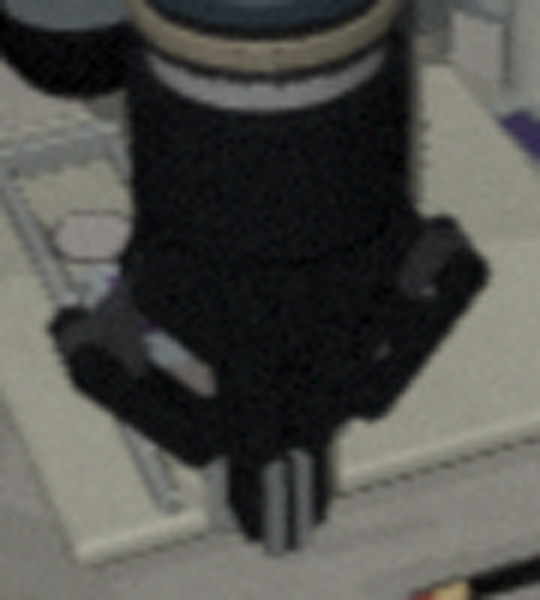

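Emit:
send_rows(targets=[0,0,-6,0,0,0,0,0,8,-6,0,0,0,0,0,14,-6,0,0,0,0,0,22,-6,0,0,0,0,0,31,-6,0,0,0,0,0,41,-6,0,0,0,0,0,51,-6,0,0,0,0,0,60,-6,0,0,0,0])

```text
clock: 6.25
tool_pos: [0.455, -0.027, -0.0087]
orientation: [1.208, 1.21, -1.208]
contact_force: [-0.1, -1.6, 0.6]
opening: -0.0
```

Emit:
send_rows(targets=[0,6,0,0,0,0,0,0,11,0,0,0,0,0,0,15,0,0,0,0,0,0,18,0,0,0,0,0,0,20,0,0,0,0,0,0,21,0,0,0,0,0,0,22,0,0,0,0,0,0,22,0,0,0,0,0])

```text
clock: 7.05
tool_pos: [0.456, -0.0085, -0.0086]
orientation: [1.206, 1.207, -1.207]
contact_force: [-3.4, -16.5, 1.7]
opening: -0.0002
```

Emit:
send_rows(targets=[0,-3,0,0,0,0,0,0,-15,0,0,0,0,0,0,-30,0,0,0,0,0,0,-40,30,0,0,-0.1,0,0,-40,75,0,0,-0.22,0,0,-40,120,0,0,-0.34,10,0,-40,165,0,0,-0.454,20,0,-40,210,0,0,-0.454,40])

```text
clock: 7.85
tool_pos: [0.4542, -0.0459, 0.2029]
orientation: [1.536, 0.959, -1.537]
contact_force: [1.1, -0.4, -0.8]
opening: 0.0335
```

```bash
cat >> h.py <<'E'
def cloud(c,dep,u0,v0,u1,v1):
    v,u=np.mgrid[v0:v1,u0:u1]; d=dep[v0:v1,u0:u1]
    K=c["intrinsics"]; p=np.stack([(u-K[0,2])/K[0,0]*d,(v-K[1,2])/K[1,1]*d,d],-1).reshape(-1,3)
    p=p[p[:,2]>.1]; return (p-c["t"])@c["R"]
def st(n,q): print(n,len(q),q.mean(0).round(4) if len(q) else '',q.min(0).round(4) if len(q) else '',q.max(0).round(4) if len(q) else '')
E
python3 - <<'E'
from h import *
from rig import r
t=load("pics/top0.npz"); p=cloud(t,t["range_z"],0,0,640,480)
for y in np.arange(.18,.4,.02):
    m=(p[:,1]>y)&(p[:,1]<y+.02)&(p[:,0]>.4)&(p[:,0]<.8); q=p[m]; i=q[:,2].argmax(); print(round(y,2),q[i].round(3))
c=r.read_camera("scene"); np.savez("pics/s3.npz",**c); crop(c["pixels"],200,130,360,340,2.8,"pics/s3.png")
q=cloud(c,c["range_z"],240,270,320,335); tt=q[(q[:,2]>.025)&(q[:,2]<.06)&(q[:,1]<.03)&(q[:,1]>-.09)&(abs(q[:,0]-.455)<.017)]; st("tab",tt)
E
```

```text
0.18 [0.523 0.199 0.2  ]
0.2 [0.518 0.205 0.202]
0.22 [0.764 0.225 0.007]
0.24 [0.401 0.259 0.029]
0.26 [0.599 0.279 0.112]
0.28 [0.634 0.299 0.282]
0.3 [0.593 0.319 0.379]
0.32 [0.563 0.339 0.396]
0.34 [0.538 0.359 0.404]
0.36 [0.514 0.379 0.41 ]
0.38 [0.505 0.385 0.412]
0.4 [0.609 0.4   0.393]
tab 131 [0.4579 0.0008 0.0367] [ 0.4447 -0.003   0.0251] [0.4711 0.0067 0.0483]
```

View pics/s3.png

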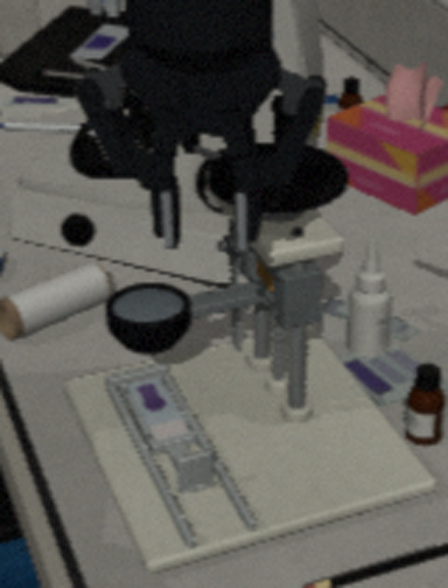

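Emit:
send_rows(targets=[0,5,25,0,0,0,40,20,35,35,0,0,0,40,43,70,35,0,0,0,40,66,105,35,0,0,0,40,89,138,35,0,0,0,40,106,162,35,0,0,0,40,115,172,35,0,0,0,40,115,172,35,0,0,0,40])

```text
clock: 8.7
tool_pos: [0.5703, 0.1267, 0.2354]
orientation: [1.533, 0.961, -1.534]
contact_force: [-0.2, -1.0, -0.8]
opening: 0.0401
```

Run:
```python
from h import *
from rig import r
c=r.read_camera("scene"); np.savez("pics/s4.npz",**c); crop(c["pixels"],240,80,360,220,4,"pics/s4.png")
t=r.read_camera("top"); np.savez("pics/t4.npz",**t); crop(t["pixels"],180,170,340,330,3.5,"pics/t4.png")
q=cloud(c,c["range_z"],250,90,350,180); m=(abs(q[:,0]-.57)<.06)&(abs(q[:,1]-.126)<.06)
for z in np.arange(.205,.34,.01):
    k=q[m&(q[:,2]>z)&(q[:,2]<=z+.01)]; st(round(z,3),k)
```

```text
0.205 6 [0.5708 0.1233 0.2137] [0.5665 0.1205 0.2127] [0.576  0.1256 0.2149]
0.215 32 [0.5699 0.121  0.2206] [0.5653 0.1159 0.2153] [0.5753 0.1283 0.225 ]
0.225 26 [0.5701 0.1215 0.2309] [0.5655 0.1167 0.2259] [0.5759 0.13   0.2349]
0.235 37 [0.5706 0.1222 0.2404] [0.5646 0.1181 0.2352] [0.5791 0.1278 0.2448]
0.245 2 [0.5703 0.1214 0.2451] [0.5702 0.1184 0.245 ] [0.5705 0.1244 0.2453]
0.255 0   
0.265 8 [0.5552 0.1261 0.2734] [0.5464 0.1056 0.2718] [0.5879 0.1357 0.2749]
0.275 56 [0.5666 0.1182 0.2804] [0.5399 0.1025 0.2751] [0.5992 0.1379 0.2847]
0.285 76 [0.5687 0.1174 0.2897] [0.5396 0.1014 0.2851] [0.6    0.1383 0.2949]
0.295 78 [0.5688 0.1176 0.2998] [0.5406 0.1018 0.295 ] [0.6    0.1401 0.3048]
0.305 77 [0.5679 0.1184 0.3097] [0.5363 0.0988 0.305 ] [0.6038 0.1408 0.315 ]
0.315 168 [0.5683 0.1154 0.3205] [0.5209 0.0893 0.315 ] [0.6136 0.1459 0.325 ]
0.325 182 [0.5688 0.1167 0.3293] [0.5172 0.0882 0.325 ] [0.6178 0.1516 0.335 ]
0.335 189 [0.5669 0.1146 0.3405] [0.5139 0.0867 0.335 ] [0.6207 0.1553 0.345 ]
```

View pics/s4.png

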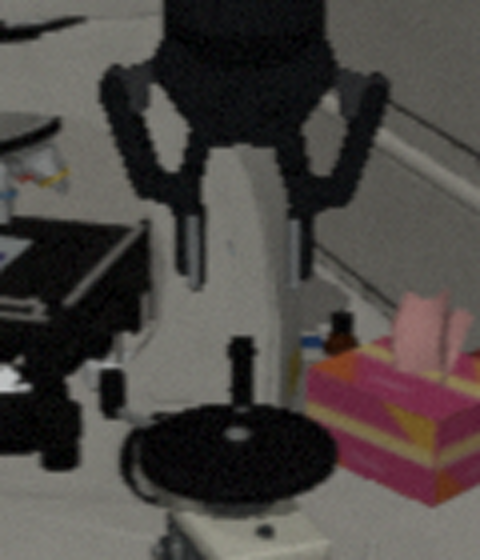

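View pics/t4.png

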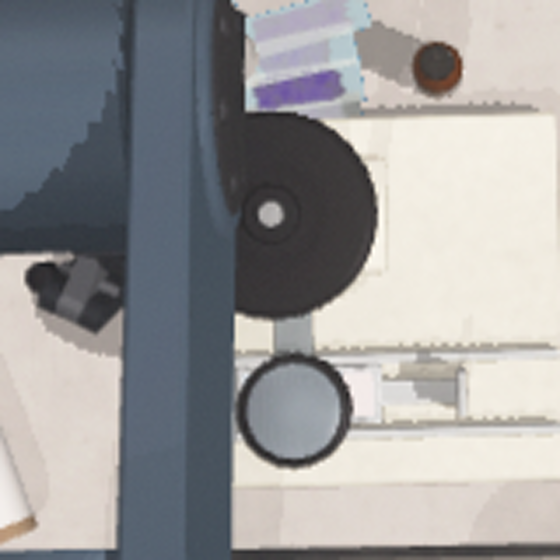

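Emit:
send_rows(targets=[0,0,-20,0,0,0,40,0,0,-40,0,0,0,40,0,0,-52,0,0,0,40,0,0,-52,0,0,0,30,0,0,-52,0,0,0,18,0,0,-52,0,0,0,18,0,0,-52,0,0,0,18,0,0,-52,0,0,0,18])

```text
clock: 9.6
tool_pos: [0.5703, 0.1262, 0.1849]
orientation: [1.535, 0.959, -1.533]
contact_force: [-1.0, 0.8, 0.2]
opening: 0.0179
```

Run:
```python
from h import *
from rig import r
c=r.read_camera("scene"); np.savez("pics/s5.npz",**c); crop(c["pixels"],240,100,360,230,4.5,"pics/s5.png")
# circle rows: center C, radius .038
import math
R=38.0
def rows(a0,step,rot,n=8):
    for i in range(1,n+1):
        a=math.radians(a0+step*i); b=math.radians(a0)
        print([round(R*(math.cos(a)-math.cos(b)),1),round(R*(math.sin(a)-math.sin(b)),1),0,0,0,round(math.radians(rot*i),3),18])
rows(64,8.5,8.5)
```

```text
[-5.2, 2.1, 0, 0, 0, 0.148, 18]
[-10.7, 3.4, 0, 0, 0, 0.297, 18]
[-16.3, 3.8, 0, 0, 0, 0.445, 18]
[-21.9, 3.5, 0, 0, 0, 0.593, 18]
[-27.5, 2.3, 0, 0, 0, 0.742, 18]
[-32.7, 0.3, 0, 0, 0, 0.89, 18]
[-37.6, -2.5, 0, 0, 0, 1.038, 18]
[-42.1, -5.9, 0, 0, 0, 1.187, 18]
```

View pics/s5.png

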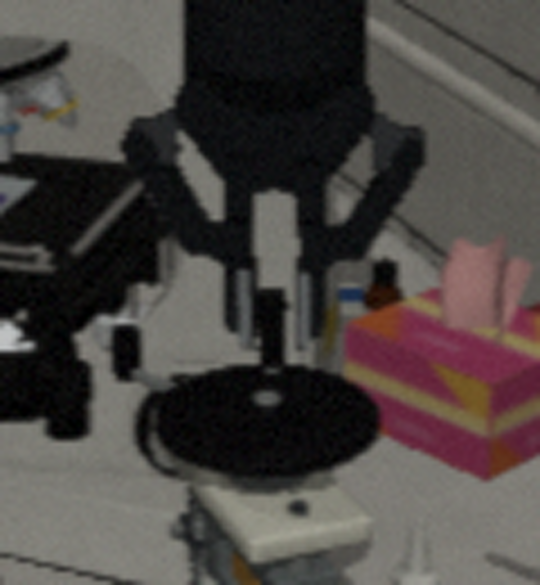

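Emit:
send_rows(targets=[-5.2,2.1,0,0,0,0.148,18,-10.7,3.4,0,0,0,0.297,18,-16.3,3.8,0,0,0,0.445,18,-21.9,3.5,0,0,0,0.593,18,-27.5,2.3,0,0,0,0.742,18,-32.7,0.3,0,0,0,0.89,18,-37.6,-2.5,0,0,0,1.038,18,-42.1,-5.9,0,0,0,1.187,18])

```text
clock: 10.45
tool_pos: [0.5291, 0.1212, 0.1849]
orientation: [0.651, 1.469, -0.646]
contact_force: [1.0, 1.3, -0.7]
opening: 0.018
```

Run:
```python
from h import *
from rig import r
c=r.read_camera("scene"); np.savez("pics/s6.npz",**c); crop(c["pixels"],240,100,360,230,4.5,"pics/s6.png")
import math
R=38.0
def rows(a0,step,rot,n=8):
    for i in range(1,n+1):
        a=math.radians(a0+step*i); b=math.radians(a0)
        print([round(R*(math.cos(a)-math.cos(b)),1),round(R*(math.sin(a)-math.sin(b)),1),0,0,0,round(math.radians(rot*i),3),18])
rows(132,10,8.5)
```

```text
[-4.5, -4.8, 0, 0, 0, 0.148, 18]
[-8.1, -10.4, 0, 0, 0, 0.297, 18]
[-10.7, -16.5, 0, 0, 0, 0.445, 18]
[-12.2, -23.0, 0, 0, 0, 0.593, 18]
[-12.5, -29.6, 0, 0, 0, 0.742, 18]
[-11.7, -36.1, 0, 0, 0, 0.89, 18]
[-9.8, -42.5, 0, 0, 0, 1.038, 18]
[-6.8, -48.4, 0, 0, 0, 1.187, 18]
```

View pics/s6.png

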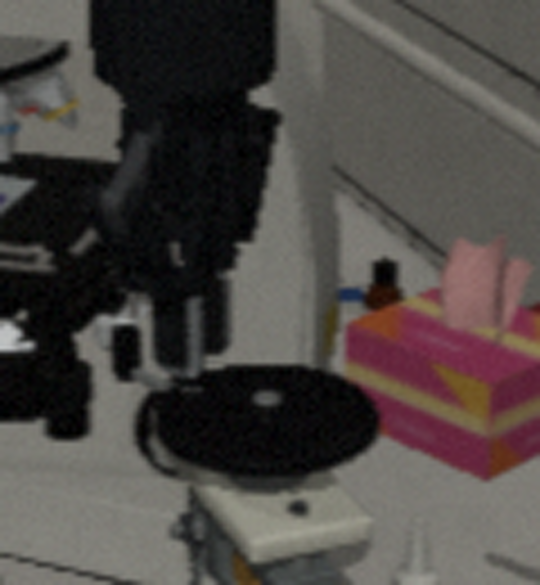

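Emit:
send_rows(targets=[-4.5,-4.8,0,0,0,0.148,18,-8.1,-10.4,0,0,0,0.297,18,-10.7,-16.5,0,0,0,0.445,18,-12.2,-23.0,0,0,0,0.593,18,-12.5,-29.6,0,0,0,0.742,18,-11.7,-36.1,0,0,0,0.89,18,-9.8,-42.5,0,0,0,1.038,18,-6.8,-48.4,0,0,0,1.187,18])

```text
clock: 11.3
tool_pos: [0.522, 0.0724, 0.1848]
orientation: [-0.276, 1.551, 0.278]
contact_force: [1.0, 2.3, 1.2]
opening: 0.0183
```

```bash
cat >> h.py <<'E'
import math
def rows(a0,step,rot,n=8,R=38.0,h=18):
    for i in range(1,n+1):
        a=math.radians(a0+step*i); b=math.radians(a0)
        print([round(R*(math.cos(a)-math.cos(b)),1),round(R*(math.sin(a)-math.sin(b)),1),0,0,0,round(math.radians(rot*i),3),h])
E
python3 -c "
from h import *
rows(212,9,6.5)"
```

```text
[3.5, -4.8, 0, 0, 0, 0.113, 18]
[7.8, -9.0, 0, 0, 0, 0.227, 18]
[12.7, -12.4, 0, 0, 0, 0.34, 18]
[18.0, -15.1, 0, 0, 0, 0.454, 18]
[23.7, -16.9, 0, 0, 0, 0.567, 18]
[29.6, -17.8, 0, 0, 0, 0.681, 18]
[35.5, -17.7, 0, 0, 0, 0.794, 18]
[41.4, -16.7, 0, 0, 0, 0.908, 18]
```

Emit:
send_rows(targets=[3.5,-4.8,0,0,0,0.113,18,7.8,-9.0,0,0,0,0.227,18,12.7,-12.4,0,0,0,0.34,18,18.0,-15.1,0,0,0,0.454,18,23.7,-16.9,0,0,0,0.567,18,29.6,-17.8,0,0,0,0.681,18,35.5,-17.7,0,0,0,0.794,18,41.4,-16.7,0,0,0,0.908,18])

```text
clock: 12.1
tool_pos: [0.5629, 0.067, 0.1838]
orientation: [-0.976, 1.367, 0.943]
contact_force: [-0.7, 0.0, -0.6]
opening: 0.0178
```

Run:
```python
from h import *
from rig import r
print(r.get_state()["joints"])
c=r.read_camera("scene"); np.savez("pics/s7.npz",**c); crop(c["pixels"],240,100,360,250,4,"pics/s7.png")
```

```text
[-0.0632319   0.46689274  1.58975583 -0.02914887  1.08564352 -2.85388029]
```

View pics/s7.png

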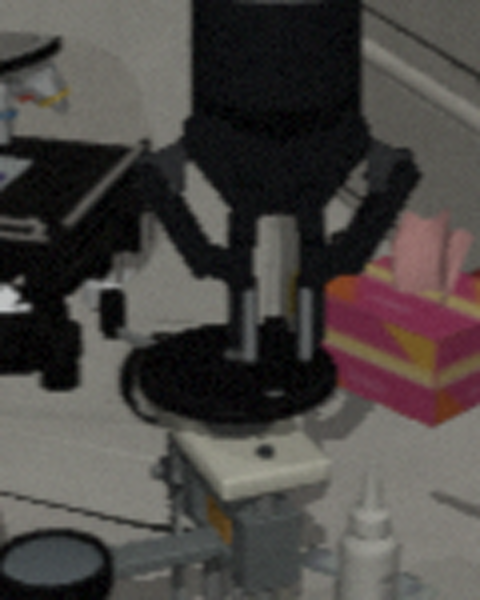

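Emit:
send_rows(targets=[0,0,0,0,0,-0.14,36,0,0,0,0,0,-0.28,36,0,0,10,0,0,-0.42,36,0,0,40,0,0,-0.56,36,0,0,60,0,0,-0.7,36,0,0,60,0,0,-0.84,36,0,0,60,0,0,-0.98,36,0,0,60,0,0,-1.12,36])

```text
clock: 12.95
tool_pos: [0.5635, 0.0687, 0.2442]
orientation: [-0.09, 1.59, 0.077]
contact_force: [-0.7, -0.0, -0.3]
opening: 0.0358
```

Run:
```python
from h import *
from rig import r
print(r.get_state()["joints"])
c=r.read_camera("scene"); np.savez("pics/s8.npz",**c); crop(c["pixels"],240,100,360,250,4,"pics/s8.png")
q=cloud(c,c["range_z"],250,140,350,210); w=q[(q[:,2]>.215)&(q[:,2]<.25)&(abs(q[:,0]-.56)<.06)&(abs(q[:,1]-.09)<.06)]; st("peg scene",w)
q=cloud(c,c["range_z"],270,232,300,237);st("armtop",q[(q[:,1]<.1)&(q[:,1]>.06)&(q[:,2]>.08)])
```

```text
[-0.06878275  0.40698562  1.50391542 -0.01170977  1.25040133 -1.74189259]
peg scene 116 [0.5577 0.0498 0.2311] [0.552  0.0452 0.2154] [0.5658 0.0568 0.2453]
armtop 97 [0.5288 0.0889 0.1103] [0.4936 0.0613 0.107 ] [0.5455 0.0993 0.1291]
```

View pics/s8.png

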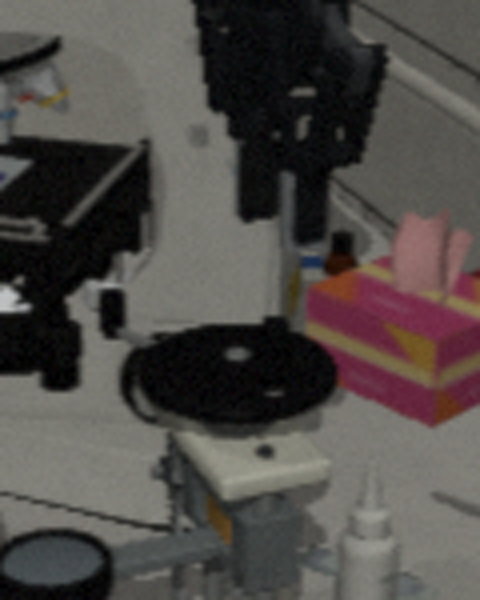

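```bash
cat >> h.py <<'E'
from scipy.spatial.transform import Rotation as Ro
def Rdes(deg):
    c,s=math.cos(math.radians(deg)),math.sin(math.radians(deg)); return np.array([[0,c,s],[0,s,-c],[-1,0,0]])
def fix(r,deg,p=None):
    s=r.get_state(); Rc=Ro.from_rotvec(s["orientation"]).as_matrix()
    print("psi",math.degrees(math.atan2(Rc[1,1],Rc[0,1])),"tilt",Rc[:,0].round(4),"rotvec",Ro.from_matrix(Rdes(deg)@Rc.T).as_rotvec().round(4),"pos",np.round(s["tool_pos"],4), "j6",s["joints"][5])
E
python3 - <<'E'
from h import *
from rig import r
fix(r,95); fix(r,27)
c=load("pics/s8.npz"); a=load("pics/sceneavg0.npz")
for C,d in((a,a["dep"]),(c,c["range_z"])):
    q=cloud(C,d,296,220,318,252); k=q[(abs(q[:,1]-.045)<.004)&(abs(q[:,0]-.555)<.012)]; st("box front",k)
    q=cloud(C,d,260,225,299,245); k=q[(q[:,0]<.535)&(q[:,0]>.49)&(abs(q[:,1]-.09)<.012)&(q[:,2]>.09)]; st("arm",k); print(np.histogram(k[:,2],bins=np.arange(.09,.13,.002)))
E
```

```text
psi 95.88561618674596 tilt [-0.0208 -0.0097 -0.9997] rotvec [ 0.0095 -0.0208 -0.0154] pos [0.5635 0.0686 0.244 ] j6 -1.7386234986157556
psi 95.88561618674596 tilt [-0.0208 -0.0097 -0.9997] rotvec [-0.004  -0.024  -1.2021] pos [0.5635 0.0686 0.244 ] j6 -1.7386234986157556
box front 209 [0.5552 0.0452 0.1251] [0.543  0.0438 0.1034] [0.5668 0.049  0.1444]
arm 177 [0.5121 0.0872 0.1102] [0.4901 0.0808 0.1034] [0.5348 0.1007 0.1126]
(array([ 0,  0,  0,  0,  0,  0,  1, 18, 17, 20, 83, 38,  0,  0,  0,  0,  0,
        0,  0,  0]), array([0.09 , 0.092, 0.094, 0.096, 0.098, 0.1  , 0.102, 0.104, 0.106,
       0.108, 0.11 , 0.112, 0.114, 0.116, 0.118, 0.12 , 0.122, 0.124,
       0.126, 0.128, 0.13 ]))
box front 212 [0.555  0.0453 0.1224] [0.5431 0.0411 0.0883] [0.567  0.0488 0.1494]
arm 174 [0.5127 0.0873 0.1071] [0.4903 0.0782 0.1004] [0.5349 0.1017 0.1104]
(array([ 0,  0,  0,  0,  0, 12, 13, 21, 33, 86,  9,  0,  0,  0,  0,  0,  0,
        0,  0,  0]), array([0.09 , 0.092, 0.094, 0.096, 0.098, 0.1  , 0.102, 0.104, 0.106,
       0.108, 0.11 , 0.112, 0.114, 0.116, 0.118, 0.12 , 0.122, 0.124,
       0.126, 0.128, 0.13 ]))
```

Emit:
send_rows(targets=[0,-3,0,0,-0.003,-0.147,36,-2,-6,0,0,-0.006,-0.295,36,-4,-9,0,0,-0.009,-0.442,36,-6,-12,0,-0.001,-0.012,-0.59,36,-6,-14,0,-0.002,-0.015,-0.737,36,-6,-14,0,-0.003,-0.018,-0.885,36,-6,-14,0,-0.004,-0.021,-1.032,36,-6,-14,0,-0.004,-0.024,-1.18,36])

```text
clock: 13.8
tool_pos: [0.5573, 0.0547, 0.2438]
orientation: [0.834, 1.405, -0.833]
contact_force: [0.4, 0.2, 0.4]
opening: 0.0356
```

Emit:
send_rows(targets=[0,0,0,0,0,-0.148,36,0,0,0,0,0,-0.296,36,0,0,0,0,0,-0.444,36,0,0,0,0,0,-0.592,36,0,0,0,0,0,-0.74,36,0,0,0,0,0,-0.888,36,0,0,0,0,0,-1.036,36,0,0,0,0,0,-1.184,36])

```text
clock: 14.6
tool_pos: [0.5573, 0.0547, 0.2438]
orientation: [1.694, 0.804, -1.692]
contact_force: [-0.0, 0.4, -0.6]
opening: 0.0361
```

Emit:
send_rows(targets=[0,0,0,0,0,-0.148,36,0,0,0,0,0,-0.296,36,0,0,0,0,0,-0.444,36,0,0,0,0,0,-0.592,36,0,0,0,0,0,-0.74,36,0,0,0,0,0,-0.888,36,0,0,0,0,0,-1.036,36,0,0,0,0,0,-1.184,36])

```text
clock: 15.4
tool_pos: [0.5573, 0.0548, 0.2438]
orientation: [-2.063, 0.309, 2.059]
contact_force: [1.1, -0.4, -0.2]
opening: 0.0362
```

Run:
```python
from h import *
from rig import r
fix(r,-148)
print(r.get_state()["joints"].round(3) if hasattr(r.get_state()["joints"],"round") else r.get_state()["joints"])
```

```text
psi -107.049458899596 tilt [ 1.8e-03 -3.0e-04 -1.0e+00] rotvec [ 0.0009  0.0016 -0.7147] pos [0.5573 0.0548 0.2438] j6 1.7668523397537805
[-0.102  0.385  1.542 -0.     1.213  1.767]
```

Emit:
send_rows(targets=[0,0,0,0,0,-0.148,36,0,0,0,0,0,-0.296,36,0,0,0,0,0,-0.444,36,0,0,-15,0,0,-0.592,36,0,0,-35,0,0,-0.71,36,0,0,-52,0,0,-0.71,36,0,0,-59,0,0,-0.71,36,0,0,-59,0,0,-0.71,24])

```text
clock: 16.2
tool_pos: [0.5565, 0.0548, 0.1838]
orientation: [-1.615, 0.885, 1.616]
contact_force: [-0.0, 0.6, -0.3]
opening: 0.0244
```

Run:
```python
from h import *
from rig import r
c=r.read_camera("scene"); np.savez("pics/s9.npz",**c); crop(c["pixels"],240,100,360,250,4,"pics/s9.png")
fix(r,-148)
a=276
for k in range(5): print(k); rows(276+72*k,9,7.4)
```

```text
psi -147.3756054497303 tilt [ 6.e-04 -8.e-04 -1.e+00] rotvec [ 0.0008  0.0006 -0.0109] pos [0.5572 0.0548 0.1847] j6 2.4714630782658564
0
[5.9, 1.1, 0, 0, 0, 0.129, 18]
[11.5, 3.1, 0, 0, 0, 0.258, 18]
[16.7, 5.9, 0, 0, 0, 0.387, 18]
[21.5, 9.6, 0, 0, 0, 0.517, 18]
[25.6, 13.9, 0, 0, 0, 0.646, 18]
[28.9, 18.8, 0, 0, 0, 0.775, 18]
[31.5, 24.2, 0, 0, 0, 0.904, 18]
[33.2, 29.9, 0, 0, 0, 1.033, 18]
1
[0.8, 5.9, 0, 0, 0, 0.129, 18]
[0.6, 11.9, 0, 0, 0, 0.258, 18]
[-0.5, 17.7, 0, 0, 0, 0.387, 18]
[-2.5, 23.4, 0, 0, 0, 0.517, 18]
[-5.3, 28.6, 0, 0, 0, 0.646, 18]
[-8.9, 33.3, 0, 0, 0, 0.775, 18]
[-13.3, 37.4, 0, 0, 0, 0.904, 18]
[-18.2, 40.8, 0, 0, 0, 1.033, 18]
2
[-5.4, 2.6, 0, 0, 0, 0.129, 18]
[-11.1, 4.3, 0, 0, 0, 0.258, 18]
[-17.0, 5.0, 0, 0, 0, 0.387, 18]
[-23.0, 4.9, 0, 0, 0, 0.517, 18]
[-28.8, 3.8, 0, 0, 0, 0.646, 18]
[-34.5, 1.8, 0, 0, 0, 0.775, 18]
[-39.7, -1.0, 0, 0, 0, 0.904, 18]
[-44.4, -4.7, 0, 0, 0, 1.033, 18]
3
[-4.1, -4.3, 0, 0, 0, 0.129, 18]
[-7.5, -9.2, 0, 0, 0, 0.258, 18]
[-10.0, -14.6, 0, 0, 0, 0.387, 18]
[-11.7, -20.3, 0, 0, 0, 0.517, 18]
[-12.5, -26.3, 0, 0, 0, 0.646, 18]
[-12.4, -32.2, 0, 0, 0, 0.775, 18]
[-11.3, -38.1, 0, 0, 0, 0.904, 18]
[-9.3, -43.7, 0, 0, 0, 1.033, 18]
4
[2.8, -5.2, 0, 0, 0, 0.129, 18]
[6.5, -10.0, 0, 0, 0, 0.258, 18]
[10.8, -14.1, 0, 0, 0, 0.387, 18]
[15.7, -17.5, 0, 0, 0, 0.517, 18]
[21.1, -20.0, 0, 0, 0, 0.646, 18]
[26.8, -21.7, 0, 0, 0, 0.775, 18]
[32.7, -22.5, 0, 0, 0, 0.904, 18]
[38.7, -22.3, 0, 0, 0, 1.033, 18]
```

View pics/s9.png

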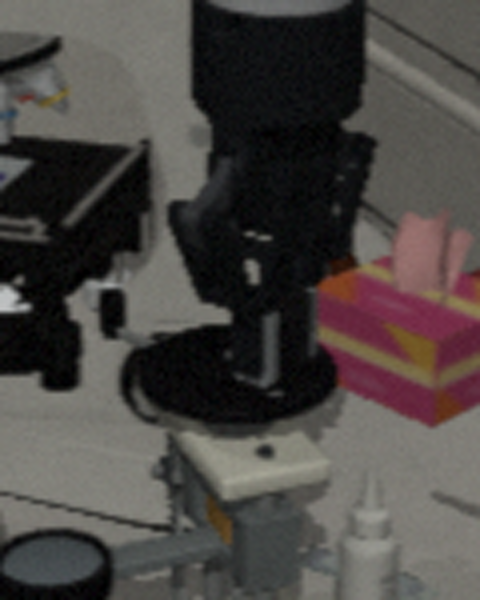

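Emit:
send_rows(targets=[5.9,1.1,0,0,0,0.129,18,11.5,3.1,0,0,0,0.258,18,16.7,5.9,0,0,0,0.387,18,21.5,9.6,0,0,0,0.517,18,25.6,13.9,0,0,0,0.646,18,28.9,18.8,0,0,0,0.775,18,31.5,24.2,0,0,0,0.904,18,33.2,29.9,0,0,0,1.033,18])

```text
clock: 17.05
tool_pos: [0.5925, 0.0832, 0.1859]
orientation: [2.208, 0.038, -2.195]
contact_force: [1.6, -2.8, -2.4]
opening: 0.018
```

Emit:
send_rows(targets=[0.8,5.9,0,0,0,0.129,18,0.6,11.9,0,0,0,0.258,18,-0.5,17.7,0,0,0,0.387,18,-2.5,23.4,0,0,0,0.517,18,-5.3,28.6,0,0,0,0.646,18,-8.9,33.3,0,0,0,0.775,18,-13.3,37.4,0,0,0,0.904,18,-18.2,40.8,0,0,0,1.033,18])

```text
clock: 17.85
tool_pos: [0.5757, 0.1257, 0.1869]
orientation: [1.575, 0.925, -1.559]
contact_force: [4.4, -0.1, -0.4]
opening: 0.0179
```

Run:
```python
from h import *
from rig import r
c=r.read_camera("scene"); np.savez("pics/s10.npz",**c); crop(c["pixels"],240,100,360,250,4,"pics/s10.png")
fix(r,-30)
q=cloud(c,c["range_z"],260,225,299,248); k=q[(q[:,0]<.535)&(q[:,0]>.49)&(abs(q[:,1]-.09)<.012)&(q[:,2]>.09)]; st("arm",k)
```

```text
psi -28.489076292765287 tilt [ 0.007   0.0016 -1.    ] rotvec [-0.0015  0.007  -0.0264] pos [0.5742 0.1263 0.1867] j6 0.5222736315950868
arm 172 [0.5121 0.0871 0.1041] [0.4901 0.0789 0.0954] [0.535  0.1016 0.1081]
```

View pics/s10.png

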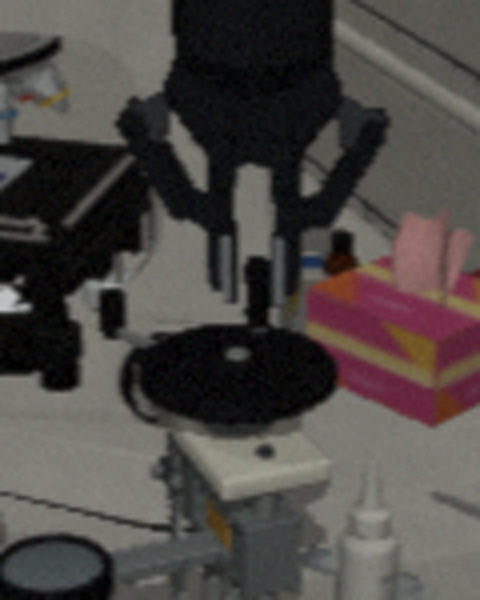

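Emit:
send_rows(targets=[-5.4,2.6,-1,0,0,0.129,18,-11.1,4.3,-1,0,0,0.258,18,-17.0,5.0,-1,0,0,0.387,18,-23.0,4.9,-1,0,0,0.517,18,-28.8,3.8,-1,0,0,0.646,18,-34.5,1.8,-1,0,0,0.775,18,-39.7,-1.0,-1,0,0,0.904,18,-44.4,-4.7,-1,0,0,1.033,18])

```text
clock: 18.7
tool_pos: [0.5291, 0.1216, 0.1851]
orientation: [0.814, 1.412, -0.808]
contact_force: [2.2, 2.7, 0.4]
opening: 0.0182
```

Emit:
send_rows(targets=[-4.1,-4.3,0,0,0,0.129,18,-7.5,-9.2,0,0,0,0.258,18,-10.0,-14.6,0,0,0,0.387,18,-11.7,-20.3,0,0,0,0.517,18,-12.5,-26.3,0,0,0,0.646,18,-12.4,-32.2,0,0,0,0.775,18,-11.3,-38.1,0,0,0,0.904,18,-9.3,-43.7,0,0,0,1.033,18])

```text
clock: 19.5
tool_pos: [0.5188, 0.0776, 0.1849]
orientation: [0.008, 1.57, -0.006]
contact_force: [-0.3, 0.8, 1.4]
opening: 0.018
```

Run:
```python
from h import *
from rig import r
c=avg(r,"scene",4); np.savez("pics/s11.npz",**c)
fix(r,90)
q=cloud(c,c["dep"],260,225,299,252); k=q[(q[:,0]<.535)&(q[:,0]>.49)&(abs(q[:,1]-.09)<.012)&(q[:,2]>.085)]; st("arm",k)
m=np.clip((c["mean"]-10)*1.8,0,255)
a=m[200:250,270:310].astype(np.uint8)[:,:,::-1]
cv2.imwrite("pics/s11.png",cv2.resize(a,None,fx=12,fy=12,interpolation=cv2.INTER_NEAREST))
```

```text
psi 89.13834577133822 tilt [-0.e+00 -5.e-04 -1.e+00] rotvec [ 0.0005 -0.      0.015 ] pos [0.5187 0.077  0.1842] j6 -1.6211206154859594
arm 174 [0.5124 0.0874 0.1008] [0.4901 0.0797 0.0935] [0.5349 0.101  0.104 ]
```

View pics/s11.png

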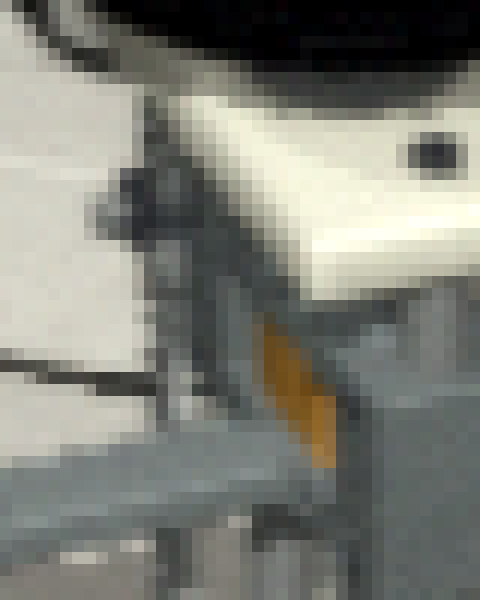

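Run:
```python
from h import *
c=load("pics/s11.npz"); a=load("pics/sceneavg0.npz")
def P(c,u,v):
    o,d=ray(c,u,v); p=(o+d*c["dep"][v,u])*1000; return "%4d,%3d,%3d"%tuple(p.round(0).astype(int))
for v in range(211,228):
    print(v,[(P(c,u,v)+" g%d"%c["mean"][v,u].mean()) if c["dep"][v,u]<1.05 else '--g%d'%c["mean"][v,u].mean() for u in range(277,288)])
```

```text
211 ['--g120', '--g119', '--g119', '--g116', '--g90', ' 544,164,124 g43', ' 544,156,128 g47', ' 544,150,131 g63', ' 527, 97,161 g84', ' 527, 91,165 g100', ' 527, 85,167 g112']
212 ['--g123', '--g121', '--g121', '--g117', '--g92', ' 544,164,122 g53', ' 544,157,125 g56', ' 544,150,128 g55', ' 546,150,128 g72', ' 527, 91,162 g93', ' 527, 85,165 g101']
213 ['--g123', '--g124', '--g119', '--g112', '--g92', ' 544,164,119 g59', ' 544,157,123 g52', ' 544,152,125 g48', ' 541,136,134 g48', ' 542,134,135 g68', ' 528, 87,162 g91']
214 ['--g129', '--g128', '--g107', ' 541,168,116 g65', ' 543,167,116 g46', ' 543,162,118 g42', ' 544,158,120 g53', ' 544,151,123 g61', ' 540,135,132 g49', ' 541,130,135 g47', ' 543,129,135 g72']
215 ['--g122', '--g117', '--g93', ' 539,164,115 g45', ' 541,161,116 g36', ' 543,160,116 g41', ' 543,155,119 g57', ' 544,151,121 g62', ' 540,134,130 g50', ' 541,129,133 g41', ' 542,126,134 g53']
216 ['--g112', ' 534,163,114 g98', ' 536,162,114 g83', ' 538,161,114 g56', ' 540,159,115 g37', ' 541,157,116 g39', ' 544,157,115 g54', ' 544,150,119 g57', ' 540,135,128 g47', ' 539,125,1
[... 1358 characters left out ...]
3', ' 541,125,116 g47']
224 ['--g124', '--g123', '--g123', '--g121', '--g99', ' 544,166, 90 g62', ' 544,159, 94 g52', ' 544,153, 97 g51', ' 541,137,106 g48', ' 540,130,111 g43', ' 541,124,114 g48']
225 ['--g125', '--g124', '--g124', '--g124', '--g116', '--g93', ' 544,159, 91 g65', ' 544,153, 94 g60', ' 540,135,105 g56', ' 541,131,107 g45', ' 541,125,111 g44']
226 ['--g125', '--g125', '--g124', '--g125', '--g109', ' 544,166, 85 g78', ' 544,159, 89 g59', ' 544,153, 92 g63', ' 541,137,102 g57', ' 541,130,105 g46', ' 541,125,108 g46']
227 ['--g125', '--g125', '--g126', '--g126', '--g121', '--g97', ' 544,161, 85 g60', ' 544,153, 89 g57', ' 545,151, 91 g55', ' 541,130,103 g46', ' 541,124,106 g45']
```

Emit:
send_rows(targets=[0,0,0,0,0,0,36,0,0,0,0,0,0,36,0,0,20,0,0,0,36,0,0,45,0,0,-0.14,36,0,0,60,0,0,-0.28,36,0,0,60,0,0,-0.42,36,0,0,60,0,0,-0.56,36,0,0,60,0,0,-0.7,36])

```text
clock: 20.5
tool_pos: [0.5183, 0.0772, 0.2438]
orientation: [0.562, 1.498, -0.562]
contact_force: [0.3, 0.3, 0.5]
opening: 0.0361
```

Emit:
send_rows(targets=[0,0,0,0,0,-0.148,36,0,0,0,0,0,-0.296,36,0,0,0,0,0,-0.444,36,0,0,0,0,0,-0.592,36,0,0,0,0,0,-0.74,36,0,0,0,0,0,-0.888,36,0,0,0,0,0,-1.036,36,0,0,0,0,0,-1.184,36])

```text
clock: 21.3
tool_pos: [0.5182, 0.0772, 0.2435]
orientation: [1.449, 1.035, -1.449]
contact_force: [0.1, 0.5, 0.1]
opening: 0.036
```

Run:
```python
from h import *
from rig import r
fix(r,-41)
c=r.read_camera("scene"); np.savez("pics/s12.npz",**c); crop(c["pixels"],240,100,360,250,4,"pics/s12.png")
q=cloud(c,c["range_z"],250,140,350,210); w=q[(q[:,2]>.215)&(q[:,2]<.25)&(abs(q[:,0]-.55)<.06)&(abs(q[:,1]-.09)<.06)]; st("peg scene",w)
print(proj(c,[.538,.145,.111]),proj(c,[.538,.145,.1145]),proj(c,[.538,.138,.1145]))
for k in range(3): print(k); rows(204+80*k,10,8.1)
```

```text
psi -18.98466640882188 tilt [-2.e-04  9.e-04 -1.e+00] rotvec [-0.0009 -0.     -0.3842] pos [0.5182 0.0772 0.2435] j6 0.2648918909475622
peg scene 113 [0.5196 0.0716 0.2315] [0.5139 0.0672 0.215 ] [0.5288 0.0796 0.246 ]
[282.46050187 220.74902417] [282.42624523 219.33647787] [283.54807688 220.83783808]
0
[3.2, -5.8, 0, 0, 0, 0.141, 18]
[7.4, -10.9, 0, 0, 0, 0.283, 18]
[12.4, -15.3, 0, 0, 0, 0.424, 18]
[18.1, -18.7, 0, 0, 0, 0.565, 18]
[24.2, -21.1, 0, 0, 0, 0.707, 18]
[30.7, -22.3, 0, 0, 0, 0.848, 18]
[37.4, -22.5, 0, 0, 0, 0.99, 18]
[43.9, -21.4, 0, 0, 0, 1.131, 18]
1
[6.3, 2.2, 0, 0, 0, 0.141, 18]
[12.1, 5.4, 0, 0, 0, 0.283, 18]
[17.2, 9.5, 0, 0, 0, 0.424, 18]
[21.5, 14.5, 0, 0, 0, 0.565, 18]
[25.0, 20.2, 0, 0, 0, 0.707, 18]
[27.3, 26.4, 0, 0, 0, 0.848, 18]
[28.6, 32.9, 0, 0, 0, 0.99, 18]
[28.7, 39.5, 0, 0, 0, 1.131, 18]
2
[-1.0, 6.5, 0, 0, 0, 0.141, 18]
[-3.2, 12.8, 0, 0, 0, 0.283, 18]
[-6.4, 18.6, 0, 0, 0, 0.424, 18]
[-10.6, 23.7, 0, 0, 0, 0.565, 18]
[-15.6, 28.1, 0, 0, 0, 0.707, 18]
[-21.2, 31.5, 0, 0, 0, 0.848, 18]
[-27.4, 33.9, 0, 0, 0, 0.99, 18]
[-33.9, 35.1, 0, 0, 0, 1.131, 18]
```

View pics/s12.png

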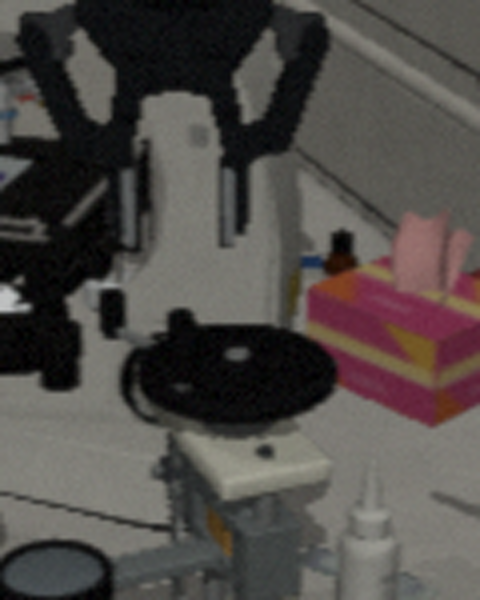

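Emit:
send_rows(targets=[0,0,0,0,0,-0.14,36,0,0,-15,0,0,-0.28,36,0,0,-35,0,0,-0.384,36,0,0,-52,0,0,-0.384,36,0,0,-59,0,0,-0.384,30,0,0,-59,0,0,-0.384,18,0,0,-59,0,0,-0.384,18,0,0,-59,0,0,-0.384,18])

```text
clock: 22.15
tool_pos: [0.5192, 0.0771, 0.1856]
orientation: [1.711, 0.786, -1.706]
contact_force: [-0.7, 0.9, 1.3]
opening: 0.0182
```

Emit:
send_rows(targets=[3.2,-5.8,0,0,0,0.141,18,7.4,-10.9,0,0,0,0.283,18,12.4,-15.3,0,0,0,0.424,18,18.1,-18.7,0,0,0,0.565,18,24.2,-21.1,0,0,0,0.707,18,30.7,-22.3,0,0,0,0.848,18,37.4,-22.5,0,0,0,0.99,18,43.9,-21.4,0,0,0,1.131,18])

```text
clock: 22.95
tool_pos: [0.5618, 0.0546, 0.1854]
orientation: [0.886, 1.383, -0.889]
contact_force: [-2.2, -3.3, 1.2]
opening: 0.018
```

Emit:
send_rows(targets=[6.3,2.2,0,0,0,0.141,18,12.1,5.4,0,0,0,0.283,18,17.2,9.5,0,0,0,0.424,18,21.5,14.5,0,0,0,0.565,18,25.0,20.2,0,0,0,0.707,18,27.3,26.4,0,0,0,0.848,18,28.6,32.9,0,0,0,0.99,18,28.7,39.5,0,0,0,1.131,18])

```text
clock: 23.75
tool_pos: [0.5932, 0.0941, 0.1859]
orientation: [0.007, 1.567, -0.011]
contact_force: [2.5, -2.3, 0.1]
opening: 0.0184
```

```bash
cat >> h.py <<'E'
def P(c,u,v):
    o,d=ray(c,u,v); p=(o+d*c["dep"][v,u])*1000; return "%4d,%3d,%3d"%tuple(p.round(0).astype(int))
def look(r,name,n=6,dump=True):
    c=avg(r,"scene",n); np.savez(f"pics/{name}.npz",**c)
    q=cloud(c,c["dep"],260,225,299,255); k=q[(q[:,0]<.535)&(q[:,0]>.49)&(abs(q[:,1]-.09)<.012)&(q[:,2]>.08)]; st("arm",k)
    m=np.clip((c["mean"]-10)*1.8,0,255)
    a=m[205:235,270:300].astype(np.uint8)[:,:,::-1]
    cv2.imwrite(f"pics/{name}.png",cv2.resize(a,None,fx=18,fy=18,interpolation=cv2.INTER_NEAREST))
    if dump:
      for v in range(213,230):
        print(v,[(P(c,u,v)+" g%d"%c["mean"][v,u].mean()) if c["dep"][v,u]<1.05 else '--g%d'%c["mean"][v,u].mean() for u in range(277,288)])
    return c
E
python3 - <<'E'
from h import *
from rig import r
fix(r,90); look(r,"s13",5)
E
```

```text
psi 89.36684062485477 tilt [ 0.0038 -0.0025 -1.    ] rotvec [0.0024 0.0038 0.011 ] pos [0.5932 0.0941 0.1859] j6 -1.5859002705655076
arm 171 [0.5124 0.0874 0.0973] [0.49   0.08   0.0903] [0.5345 0.1011 0.0999]
213 ['--g123', '--g122', '--g119', '--g114', '--g92', ' 543,162,120 g59', ' 544,157,123 g52', ' 544,151,126 g57', ' 546,150,126 g82', '--g99', ' 527, 84,163 g94']
214 ['--g130', '--g129', '--g105', ' 541,168,115 g65', ' 543,167,115 g46', ' 543,162,118 g41', ' 544,157,120 g55', ' 544,152,123 g70', ' 542,138,130 g67', ' 544,137,130 g61', ' 545,134,132 g72']
215 ['--g123', '--g119', '--g92', ' 540,165,115 g46', ' 541,161,116 g35', ' 543,161,116 g43', ' 544,158,117 g58', ' 544,152,120 g64', ' 541,136,129 g60', ' 542,132,131 g57', ' 543,130,132 g59']
216 ['--g110', ' 534,162,115 g96', ' 536,162,114 g82', ' 539,162,114 g56', ' 540,160,114 g38', ' 542,158,115 g38', ' 544,157,115 g52', ' 544,151,119 g59', ' 541,136,127 g54', ' 541,129,130 g64', ' 542,128,130 g69']
217 ['--g104', ' 534,162,112 g82', ' 535,160,113 g87', ' 538,160,113 g70', ' 540,159,113 g40', ' 540,153,116 g37', ' 542,15
[... 1546 characters left out ...]
', ' 541,124,111 g46']
226 ['--g123', '--g125', '--g124', '--g124', '--g108', ' 543,164, 86 g76', ' 543,157, 90 g51', ' 544,152, 93 g48', ' 541,138,101 g46', ' 541,130,105 g44', ' 541,124,109 g46']
227 ['--g124', '--g127', '--g125', '--g125', '--g119', '--g97', ' 544,160, 86 g58', ' 544,152, 90 g56', ' 546,151, 91 g56', ' 541,132,102 g43', ' 541,124,106 g47']
228 ['--g125', '--g127', '--g127', '--g126', '--g122', '--g99', ' 544,160, 83 g67', ' 544,152, 88 g66', ' 545,149, 89 g58', ' 541,132, 99 g44', ' 540,124,104 g46']
229 ['--g123', '--g126', '--g126', '--g123', '--g110', ' 543,164, 79 g73', ' 544,160, 81 g55', ' 544,154, 84 g70', ' 545,150, 86 g63', ' 540,130, 98 g45', ' 541,126,100 g46']
```

View pics/s13.png

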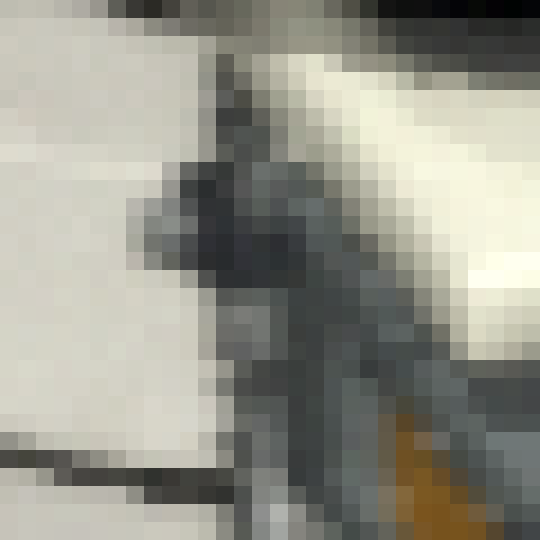

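Emit:
send_rows(targets=[-1.0,6.5,0,0,0,0.122,18,-3.2,12.8,0,0,0,0.244,18,-6.4,18.6,0,0,0,0.366,18,-10.6,23.7,0,0,0,0.488,18,-15.6,28.1,0,0,0,0.61,18,-21.2,31.5,0,0,0,0.732,18,-27.4,33.9,0,0,0,0.854,18,-33.9,35.1,0,0,0,0.976,18])

```text
clock: 24.8
tool_pos: [0.5585, 0.1304, 0.1853]
orientation: [-0.751, 1.435, 0.748]
contact_force: [2.5, 0.4, 0.3]
opening: 0.0182
```

Run:
```python
from h import *
from rig import r
fix(r,90); look(r,"s14",10)
```

```text
psi 145.09651247441352 tilt [ 3.4e-03 -5.0e-04 -1.0e+00] rotvec [ 0.0021  0.0029 -0.9616] pos [0.5585 0.1304 0.1853] j6 -2.4971184440830316
arm 172 [0.5122 0.0874 0.0956] [0.4901 0.0804 0.0883] [0.5342 0.1005 0.0981]
213 ['--g124', '--g123', '--g119', '--g114', '--g92', ' 544,163,120 g60', ' 544,157,123 g53', ' 544,151,126 g60', ' 546,150,126 g90', '--g107', ' 527, 85,163 g100']
214 ['--g131', '--g129', '--g108', ' 540,167,116 g64', ' 542,166,116 g45', ' 543,163,117 g41', ' 544,158,120 g56', ' 544,151,123 g86', ' 545,149,124 g108', '--g115', '--g105']
215 ['--g123', '--g119', '--g93', ' 539,164,115 g45', ' 541,162,116 g38', ' 543,161,116 g43', ' 544,157,118 g58', ' 544,152,120 g75', ' 542,138,128 g76', ' 543,135,129 g69', ' 545,134,129 g62']
216 ['--g112', ' 534,163,114 g96', ' 536,162,114 g82', ' 538,161,114 g56', ' 539,158,116 g38', ' 541,157,116 g40', ' 544,157,116 g53', ' 544,151,118 g61', ' 540,135,127 g60', ' 541,131,129 g62', ' 543,130,129 g59']
217 ['--g105', ' 533,161,113 g82', ' 535,159,113 g87', ' 538,159,113 g71', ' 539,158,113 g42', ' 540,153,116 g36', ' 542,152,116 g43'
[... 1536 characters left out ...]
, ' 541,125,111 g47']
226 ['--g127', '--g127', '--g126', '--g124', '--g110', ' 544,165, 86 g76', ' 544,158, 89 g55', ' 544,153, 92 g52', ' 541,138,101 g47', ' 541,130,105 g43', ' 541,124,109 g45']
227 ['--g126', '--g126', '--g126', '--g126', '--g122', '--g98', ' 544,160, 86 g58', ' 544,153, 90 g57', ' 545,150, 91 g55', ' 540,130,103 g45', ' 540,124,106 g46']
228 ['--g126', '--g127', '--g128', '--g127', '--g122', '--g100', ' 544,159, 84 g69', ' 544,153, 87 g65', ' 545,150, 88 g58', ' 540,130,100 g45', ' 541,125,103 g45']
229 ['--g124', '--g127', '--g127', '--g126', '--g110', ' 544,166, 77 g74', ' 544,159, 81 g55', ' 544,153, 85 g68', ' 545,150, 86 g63', ' 540,130, 98 g47', ' 541,125,101 g44']
```

View pics/s14.png

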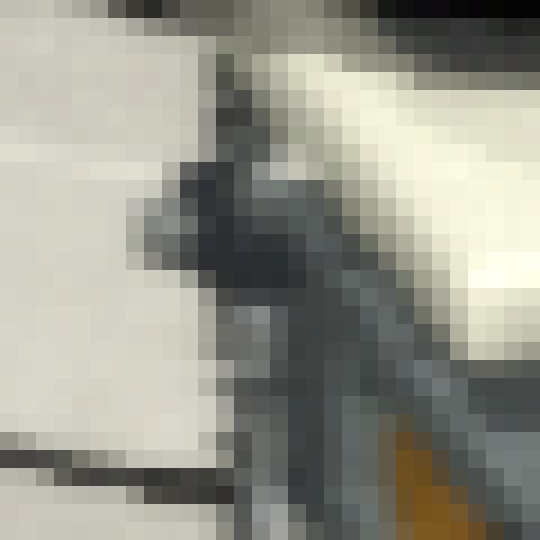

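Run:
```python
from h import *
c=load("pics/s14.npz")
def onx(u,v,x):
    o,d=ray(c,u,v); return o+d*(x-o[0])/d[0]
def ony(u,v,y):
    o,d=ray(c,u,v); return o+d*(y-o[1])/d[1]
print("screw",onx(278.3,217.6,.5335),ony(278.3,217.6,.161))
print("tip",onx(283,223,.537),ony(283,223,.138),ony(283,222.8,.138),ony(283,223.2,.138))
for n in ("sceneavg0","s11","s13","s14"):
    c=load(f"pics/{n}.npz"); m=c["mean"].mean(2); print(n); print(m[212:229,277:287].round(0).astype(int).T)
```

```text
screw [0.5335     0.15891833 0.11244149] [0.53420502 0.161      0.11120687]
tip [0.537      0.1390067  0.10882922] [0.53664598 0.138      0.10944595] [0.53665667 0.138      0.10993897] [0.53663529 0.138      0.10895267]
sceneavg0
[[117 121 127 119 111 101  98 107 119 122 122 121 121 121 121 123 121]
 [118 120 123 115  94  81  72  80 118 122 121 121 122 122 122 123 124]
 [117 116 103  90  80  84  68  62 114 122 120 120 120 121 121 123 123]
 [114 109  63  43  56  70  52  49  94 116 118 118 116 121 119 121 123]
 [ 89  89  45  36  36  41  37  35  55  90  96  98  98 113 106 118 119]
 [ 55  60  40  44  52  50  43  33  36  45  56  60  60  91  75  93  96]
 [ 61  55  56  65  83  72  66  55  32  34  39  42  53  64  59  60  67]
 [ 53  49  67  72  90  75  73  69  36  34  47  55  60  64  73  70  78]
 [ 65  43  48  58  66  61  59  55  43  43  57  60  57  59  69  78 101]
 [ 89  62  45  46  49  48  50  49  48  47  49  48  48  48  44  61  99]]
s11
[[124 123 130 122 112 102 101 111 122 125 125 127 125 125 125 126 126]
 [122 124 128 117  98  82  72  84 121 126 126 125 123 125 125 126 127]
 [121 119 108
[... 1285 characters left out ...]
131 124 113 105 102 111 124 126 127 125 125 127 127 126 126]
 [121 124 129 119  97  83  74  84 122 126 126 125 125 127 127 127 128]
 [121 120 108  93  82  88  70  66 119 126 126 123 124 127 126 127 129]
 [118 115  65  46  57  71  54  49  98 122 122 121 121 124 124 126 127]
 [ 92  93  46  38  39  43  38  36  55  93 101 102 100 117 110 122 123]
 [ 53  60  42  44  41  37  36  36  37  51  65  69  67  96  77  98 101]
 [ 56  53  56  59  53  44  41  36  35  47  74  69  68  76  56  59  69]
 [ 56  61  87  75  62  51  39  36  36  47  84  76  71  74  53  58  65]
 [ 78  90 108  76  61  50  40  36  35  44  60  59  57  53  47  56  59]
 [ 98 107 116  69  62  56  48  42  39  45  47  46  45  46  43  46  46]]
```

```bash
python3 -c "
from h import *
rows(84,-9,-7.5);print();rows(12,-9,-8)"
```

```text
[5.9, -1.1, 0, 0, 0, -0.131, 18]
[11.5, -3.1, 0, 0, 0, -0.262, 18]
[16.7, -5.9, 0, 0, 0, -0.393, 18]
[21.5, -9.6, 0, 0, 0, -0.524, 18]
[25.6, -13.9, 0, 0, 0, -0.654, 18]
[28.9, -18.8, 0, 0, 0, -0.785, 18]
[31.5, -24.2, 0, 0, 0, -0.916, 18]
[33.2, -29.9, 0, 0, 0, -1.047, 18]

[0.8, -5.9, 0, 0, 0, -0.14, 18]
[0.6, -11.9, 0, 0, 0, -0.279, 18]
[-0.5, -17.7, 0, 0, 0, -0.419, 18]
[-2.5, -23.4, 0, 0, 0, -0.559, 18]
[-5.3, -28.6, 0, 0, 0, -0.698, 18]
[-8.9, -33.3, 0, 0, 0, -0.838, 18]
[-13.3, -37.4, 0, 0, 0, -0.977, 18]
[-18.2, -40.8, 0, 0, 0, -1.117, 18]
```

Emit:
send_rows(targets=[5.9,-1.1,0,0,0,-0.131,18,11.5,-3.1,0,0,0,-0.262,18,16.7,-5.9,0,0,0,-0.393,18,21.5,-9.6,0,0,0,-0.524,18,25.6,-13.9,0,0,0,-0.654,18,28.9,-18.8,0,0,0,-0.785,18,31.5,-24.2,0,0,0,-0.916,18,33.2,-29.9,0,0,0,-1.047,18])

```text
clock: 26.1
tool_pos: [0.5904, 0.1012, 0.1844]
orientation: [0.075, 1.571, -0.073]
contact_force: [-0.8, 2.0, -0.5]
opening: 0.0181
```

Emit:
send_rows(targets=[0.8,-5.9,0,0,0,-0.14,18,0.6,-11.9,0,0,0,-0.279,18,-0.5,-17.7,0,0,0,-0.419,18,-2.5,-23.4,0,0,0,-0.559,18,-5.3,-28.6,0,0,0,-0.698,18,-8.9,-33.3,0,0,0,-0.838,18,-13.3,-37.4,0,0,0,-0.977,18,-18.2,-40.8,0,0,0,-1.117,18])

```text
clock: 26.9
tool_pos: [0.5725, 0.0601, 0.1845]
orientation: [0.943, 1.359, -0.939]
contact_force: [1.4, 1.9, -0.9]
opening: 0.018
```

Run:
```python
from h import *
from rig import r
fix(r,30); c=look(r,"s15",10)
m=c["mean"].mean(2); print(m[212:229,277:287].round(0).astype(int).T)
```

```text
psi 20.560616910885535 tilt [ 5.0e-04  2.3e-03 -1.0e+00] rotvec [-0.0024  0.0004  0.1647] pos [0.5725 0.0601 0.1845] j6 -0.45086284326178866
arm 173 [0.5123 0.0874 0.097 ] [0.4904 0.0807 0.0902] [0.535  0.1011 0.0994]
213 ['--g125', '--g123', '--g121', '--g114', '--g94', ' 544,163,120 g59', ' 544,157,123 g52', ' 544,151,126 g58', ' 546,150,126 g83', '--g100', ' 527, 85,163 g94']
214 ['--g132', '--g129', '--g107', ' 541,167,116 g66', ' 543,166,116 g47', ' 543,162,118 g42', ' 544,158,120 g55', ' 544,151,123 g70', ' 546,150,124 g69', ' 543,137,131 g62', ' 545,135,131 g73']
215 ['--g124', '--g119', '--g93', ' 540,165,115 g45', ' 541,162,116 g35', ' 543,162,115 g43', ' 544,158,117 g58', ' 544,151,121 g66', ' 541,135,130 g60', ' 542,132,131 g57', ' 544,132,131 g57']
216 ['--g113', ' 534,163,114 g97', ' 536,162,114 g83', ' 538,161,114 g58', ' 540,159,115 g39', ' 541,157,116 g40', ' 543,156,116 g52', ' 544,151,119 g60', ' 541,136,127 g53', ' 541,131,130 g57', ' 542,128,131 g58']
217 ['--g104', ' 533,160,113 g83', ' 535,160,113 g88', ' 537,159,113 g70', ' 539,158,113 g41', ' 540,153,116 g37',
[... 2266 characters left out ...]
132 124 113 105 103 111 124 127 126 127 127 126 126 127 127]
 [123 124 130 120  97  84  72  84 121 126 125 125 125 126 127 127 128]
 [122 122 108  93  84  88  71  66 119 126 125 124 125 127 127 127 129]
 [117 114  67  46  58  71  55  50  98 122 123 121 121 124 124 126 127]
 [ 94  94  48  36  39  42  38  36  56  94 101 102 100 117 110 122 123]
 [ 53  59  42  44  40  37  35  34  38  56  73  71  64  94  78  97 100]
 [ 56  52  55  58  53  44  40  37  36  58  79  70  62  64  53  59  68]
 [ 56  58  71  67  60  49  39  37  39  54  80  76  67  51  50  57  66]
 [ 79  84  69  61  54  47  38  35  35  51  63  59  56  44  47  56  59]
 [ 98 101  63  58  57  52  41  37  39  43  48  46  46  43  45  46  46]]
```

View pics/s15.png

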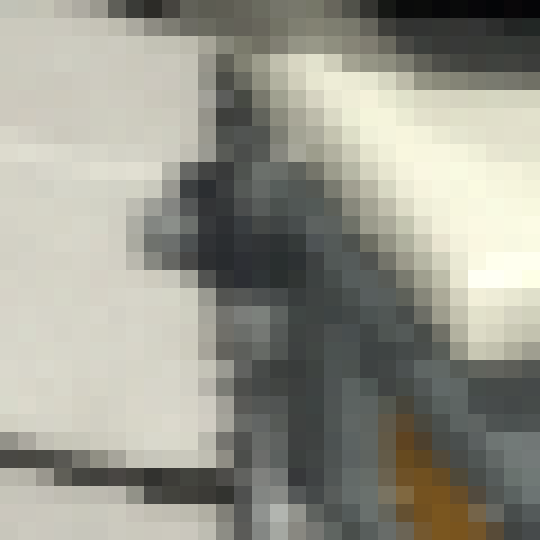

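```bash
python3 -c "
from h import *
rows(-60,-7.6,-7,5)"
```

```text
[-4.5, -2.2, 0, 0, 0, -0.122, 18]
[-9.3, -3.8, 0, 0, 0, -0.244, 18]
[-14.2, -4.8, 0, 0, 0, -0.367, 18]
[-19.3, -5.1, 0, 0, 0, -0.489, 18]
[-24.3, -4.7, 0, 0, 0, -0.611, 18]
```

Emit:
send_rows(targets=[-4.5,-2.2,0,0,0,-0.122,18,-9.3,-3.8,0,0,0,-0.244,18,-14.2,-4.8,0,0,0,-0.367,18,-19.3,-5.1,0,0,0,-0.489,18,-24.0,-4.7,0,0,0,-0.611,18,-24.0,-4.7,0,0,0,-0.611,18,-24.0,-4.7,0,0,0,-0.611,18,-24.0,-4.7,0,0,0,-0.611,18])

```text
clock: 28.2
tool_pos: [0.5482, 0.0549, 0.1847]
orientation: [1.387, 1.085, -1.386]
contact_force: [0.1, -0.4, 0.0]
opening: 0.0179
```

Run:
```python
from h import *
from rig import r
fix(r,-15); c=look(r,"s16",16,False)
m=c["mean"].mean(2); print(m[212:229,277:287].round(0).astype(int).T)
for v in range(217,228): print(v,[P(c,u,v) for u in (282,283,284,285)])
# robust head drop: use arm top in common window, box top face, lens ring
for n in ("sceneavg0","s11","s13","s14","s15","s16"):
    k=load(f"pics/{n}.npz"); q=cloud(k,k["dep"],296,215,318,262)
    f=q[(abs(q[:,1]-.045)<.003)&(abs(q[:,0]-.555)<.010)]
    qa=cloud(k,k["dep"],240,225,299,255); a=qa[(qa[:,0]<.53)&(qa[:,0]>.50)&(abs(qa[:,1]-.09)<.02)&(qa[:,2]>.08)]
    a=a[a[:,2]>np.percentile(a[:,2],60)]
    print(n,"box",np.percentile(f[:,2],[2,98]).round(4),"armtop",np.median(a[:,2]).round(4))
```

```text
psi -13.954791009205133 tilt [ 1.0e-04  1.1e-03 -1.0e+00] rotvec [-0.0011  0.0001 -0.0182] pos [0.5482 0.0549 0.1847] j6 0.1393403200376644
arm 174 [0.5121 0.0873 0.0978] [0.49   0.0807 0.0908] [0.5346 0.1009 0.1002]
[[123 125 132 123 113 105 102 110 123 126 127 126 127 127 127 127 127]
 [122 124 129 119  97  83  73  84 122 127 127 125 126 126 127 127 128]
 [121 120 108  94  84  88  71  66 119 126 125 124 124 126 126 128 128]
 [119 113  65  46  57  71  54  50  98 121 122 122 121 124 124 126 127]
 [ 91  94  46  37  37  43  38  37  56  94 100 103 101 117 110 123 124]
 [ 53  60  42  42  41  36  35  35  39  56  63  66  66  94  76  98 101]
 [ 55  52  56  58  52  44  40  37  41  71  67  65  69  63  54  59  69]
 [ 56  60  70  66  60  48  40  38  44  77  74  75  77  53  56  59  66]
 [ 78  84  68  61  54  48  38  37  42  57  58  58  60  49  55  58  59]
 [ 98 100  59  57  55  49  40  37  44  46  47  46  45  44  46  45  46]]
217 [' 540,154,115', ' 542,152,116', ' 544,151,116', ' 541,136,125']
218 [' 540,152,114', ' 541,149,115', ' 543,149,115', ' 541,136,122']
219 [' 539,151,112', ' 540,148,113', ' 543,149,112', ' 541,136,119']
220 [' 538,149,111', ' 540,148,111', ' 543,148,110', ' 541,136,117']
221 [' 540,153,106', ' 538,141,113', ' 538,135,115', ' 541,136,114']
222 [' 544,165, 96', ' 536,137,113', ' 538,134,114', ' 540,134,113']
223 [' 544,164, 94', ' 537,138,110', ' 538,135,111', ' 540,135,111']
224 [' 544,166, 90', ' 544,159, 94', ' 537,134,109', ' 540,134,108']
225 [' 580,269, 24', ' 544,159, 92', ' 544,153, 95', ' 540,136,105']
226 [' 544,165, 86', ' 544,158, 90', ' 544,152, 93', ' 541,138,101']
227 [' 580,269, 18', ' 544,160, 86', ' 544,152, 90', ' 545,150, 91']
sceneavg0 box [0.1043 0.1718] armtop 0.1121
s11 box [0.0946 0.1717] armtop 0.1026
s13 box [0.0919 0.1719] armtop 0.0991
s14 box [0.0898 0.1716] armtop 0.0973
s15 box [0.0911 0.1719] armtop 0.0988
s16 box [0.0918 0.1716] armtop 0.0995
```

View pics/s16.png

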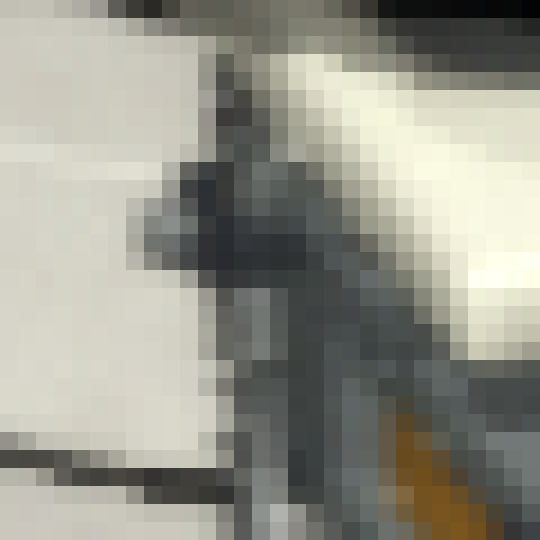

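Run:
```python
from h import *
c=load("pics/s16.npz")
for X in [(.5375,.1346,.1112),(.543,.1485,.1112),(.543,.1485,.116),(.543,.1485,.1065),(.5335,.161,.1112),(.538,.1485,.1112),(.538,.1400,.1112),(.541,.137,.1146),(.5375,.1346,.1146),(.5375,.1346,.1078),(.544,.152,.116)]: print(X,proj(c,X).round(2))
# z samples pooled for clip over all frames
fr=[load(f"pics/{n}.npz") for n in ("sceneavg0","s11","s13","s14","s15","s16")]
d=np.median([f["dep"] for f in fr[1:]],0); c["dep"]=d
for v in range(213,222):
    print(v,[(u,)+tuple((lambda o_d:(o_d[0]+o_d[1]*d[v,u])*1000)(ray(c,u,v)).round(1)) for u in range(278,285) if d[v,u]<1.05])
```

```text
(0.5375, 0.1346, 0.1112) [283.91 222.96]
(0.543, 0.1485, 0.1112) [284.08 219.5 ]
(0.543, 0.1485, 0.116) [284.04 217.57]
(0.543, 0.1485, 0.1065) [284.12 221.38]
(0.5335, 0.161, 0.1112) [277.99 217.66]
(0.538, 0.1485, 0.1112) [281.9  219.92]
(0.538, 0.14, 0.1112) [283.26 221.74]
(0.541, 0.137, 0.1146) [285.03 220.76]
(0.5375, 0.1346, 0.1146) [283.88 221.58]
(0.5375, 0.1346, 0.1078) [283.94 224.33]
(0.544, 0.152, 0.116) [283.91 216.75]
213 [(282, np.float64(543.6), np.float64(162.9), np.float64(119.8)), (283, np.float64(543.9), np.float64(157.1), np.float64(122.6)), (284, np.float64(544.1), np.float64(151.2), np.float64(125.7))]
214 [(280, np.float64(540.6), np.float64(167.5), np.float64(115.5)), (281, np.float64(542.5), np.float64(166.4), np.float64(115.7)), (282, np.float64(543.4), np.float64(162.3), np.float64(117.6)), (283, np.float64(544.0), np.float64(157.6), np.float64(119.9)), (284, np.float64(544.1), np.float64(151.2), np.float64(123.2))]
215 [(280, np.float64(539.4), np.float64(164.4), np.float64(114.9)), (281, np.float64(540.8), np.float64(161.7), np.float64(116.0)), (282, np
[... 1753 characters left out ...]
t64(537.4), np.float64(152.7), np.float64(111.4)), (282, np.float64(539.0), np.float64(150.7), np.float64(112.1)), (283, np.float64(540.4), np.float64(148.1), np.float64(113.2)), (284, np.float64(542.7), np.float64(148.0), np.float64(112.8))]
220 [(281, np.float64(536.9), np.float64(151.2), np.float64(109.8)), (282, np.float64(538.2), np.float64(148.4), np.float64(111.0)), (283, np.float64(540.5), np.float64(148.5), np.float64(110.5)), (284, np.float64(542.7), np.float64(148.3), np.float64(110.1))]
221 [(282, np.float64(539.8), np.float64(153.1), np.float64(105.7)), (283, np.float64(538.3), np.float64(142.5), np.float64(111.6)), (284, np.float64(538.8), np.float64(137.5), np.float64(114.2))]
```

Readings at this point:
- **Head:** it has risen about 2.2 mm off the bottom, and the depth-based pointer heights are head ≈111.2 mm and clip ≈110.9 mm.
- **Turn direction:** the last turn was upward, so the screw play is taken up.

Next I'll release the peg and go to the lever.

Emit:
send_rows(targets=[0,0,0,0,0,0,36,0,0,0,0,0,0,36,0,0,25,0,0,0,36,0,0,62,0,0,0,36,-15,40,62,0,0,0.08,20,-32,82,62,0,0,0.16,0,-48,124,62,0,0,0.244,0,-53,148,62,0,0,0.244,0])

```text
clock: 29.8
tool_pos: [0.4925, 0.2053, 0.2466]
orientation: [1.208, 1.213, -1.209]
contact_force: [0.3, -0.5, 0.1]
opening: 0.0001
```

Run:
```python
from h import *
from rig import r
fix(r,0)
t=r.read_camera("top"); crop(t["pixels"],150,170,330,330,4,"pics/t17.png")
c=r.read_camera("scene"); np.savez("pics/s17.npz",**c); crop(c["pixels"],230,100,350,260,4,"pics/s17.png")
q=cloud(c,c["range_z"],250,140,350,210); w=q[(q[:,2]>.215)&(q[:,2]<.25)&(abs(q[:,0]-.55)<.06)&(abs(q[:,1]-.09)<.06)]; st("peg scene",w)
w=q[(q[:,2]>.176)&(q[:,2]<.205)&(abs(q[:,0]-.526)<.02)&(abs(q[:,1]-.2)<.02)]; st("knob",w)
```

```text
psi 0.1109203337999028 tilt [-0.0021  0.0016 -1.    ] rotvec [-0.0016 -0.0021 -0.0019] pos [0.4925 0.2053 0.2466] j6 0.18149764292169868
peg scene 116 [0.5506 0.0497 0.2311] [0.5445 0.045  0.2151] [0.5576 0.0591 0.2459]
knob 100 [0.5272 0.1962 0.1895] [0.5201 0.1801 0.1771] [0.5369 0.2068 0.203 ]
```

View pics/s17.png

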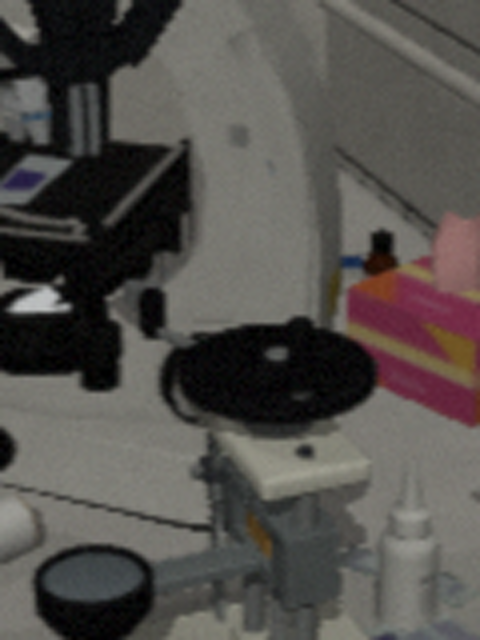

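View pics/t17.png

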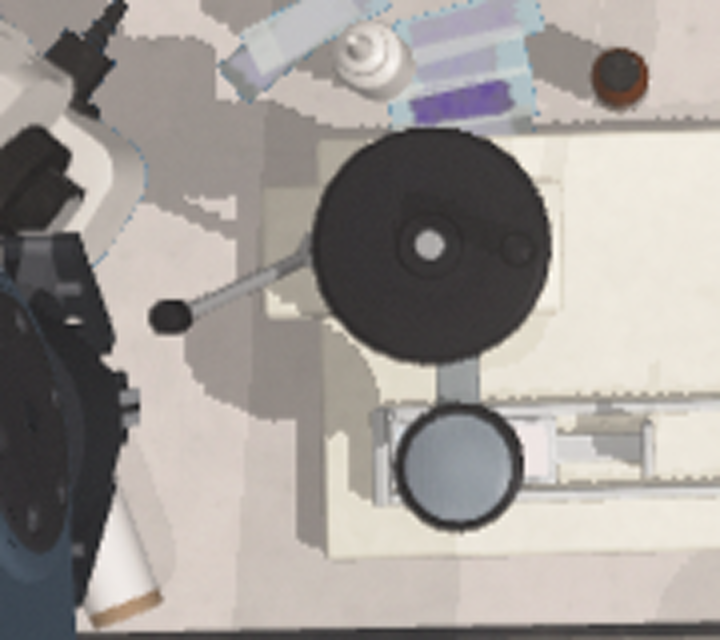

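Emit:
send_rows(targets=[0,0,-30,0,0,0,0,0,0,-60,0,0,0,0,0,0,-85,0,0,0,0,0,0,-101,0,0,0,0,0,0,-101,0,0,0,0,4,-1,-101,0,0,0,0,8,-1,-101,0,0,0,0,11,-1,-101,0,0,0,0])

```text
clock: 30.7
tool_pos: [0.5056, 0.2021, 0.1466]
orientation: [1.211, 1.211, -1.211]
contact_force: [-5.0, 2.3, 3.2]
opening: 0.0001
```

Run:
```python
from h import *
from rig import r
fix(r,0)
c=r.read_camera("scene"); np.savez("pics/s18.npz",**c); crop(c["pixels"],230,100,350,240,4.2,"pics/s18.png")
q=cloud(c,c["range_z"],230,140,300,210)
w=q[(q[:,2]>.172)&(q[:,2]<.225)&(q[:,0]>.47)&(q[:,0]<.54)&(abs(q[:,1]-.2)<.03)]
for z in np.arange(.172,.225,.006): st(round(z,3),w[(w[:,2]>z)&(w[:,2]<z+.006)])
```

```text
psi -0.11838526278733472 tilt [-0.0016  0.0019 -1.    ] rotvec [-0.0019 -0.0017  0.0021] pos [0.5056 0.2021 0.1466] j6 0.17423023888322683
0.172 6 [0.5293 0.1945 0.1769] [0.5227 0.182  0.1761] [0.536  0.2027 0.1779]
0.178 42 [0.5296 0.1908 0.1815] [0.5015 0.1731 0.1785] [0.5398 0.2028 0.1839]
0.184 41 [0.5147 0.1928 0.1876] [0.4966 0.1865 0.184 ] [0.5365 0.2022 0.1899]
0.19 45 [0.5122 0.1929 0.1937] [0.494  0.1865 0.1907] [0.533  0.2038 0.1958]
0.196 57 [0.5143 0.1945 0.1995] [0.4945 0.1858 0.196 ] [0.5349 0.2053 0.202 ]
0.202 37 [0.5074 0.1918 0.205 ] [0.4949 0.1873 0.2024] [0.5207 0.2025 0.2079]
0.208 36 [0.5056 0.1917 0.211 ] [0.4944 0.1864 0.2084] [0.521  0.2011 0.2139]
0.214 38 [0.5068 0.1917 0.2169] [0.4947 0.1858 0.214 ] [0.5205 0.2064 0.2198]
0.22 28 [0.5082 0.1907 0.2227] [0.4888 0.1852 0.2202] [0.529  0.2002 0.2249]
```

View pics/s18.png

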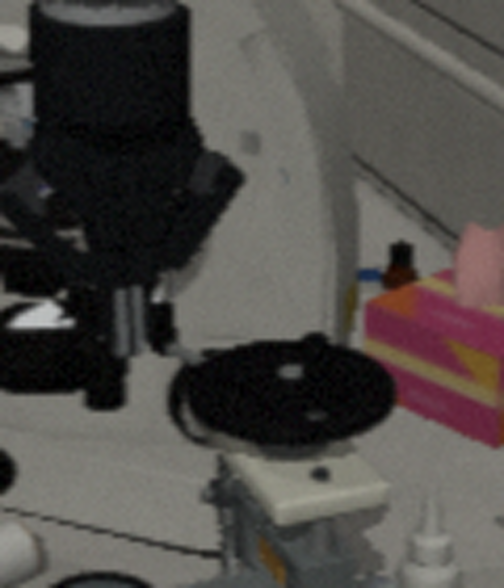

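Run:
```python
import numpy as np
for ph0,ph1 in ((-.44,.06),(.06,.52)):
    for p in np.linspace(ph0,ph1,9)[1:]: print([round(68*(np.sin(p)-np.sin(ph0)),1),round(68*(np.cos(p)-np.cos(ph0)),1),0,0,0,0,0])
    print()
```

```text
[np.float64(3.9), np.float64(1.7), 0, 0, 0, 0, 0]
[np.float64(7.9), np.float64(3.1), 0, 0, 0, 0, 0]
[np.float64(12.0), np.float64(4.3), 0, 0, 0, 0, 0]
[np.float64(16.1), np.float64(5.3), 0, 0, 0, 0, 0]
[np.float64(20.3), np.float64(5.9), 0, 0, 0, 0, 0]
[np.float64(24.5), np.float64(6.3), 0, 0, 0, 0, 0]
[np.float64(28.8), np.float64(6.5), 0, 0, 0, 0, 0]
[np.float64(33.0), np.float64(6.4), 0, 0, 0, 0, 0]

[np.float64(3.9), np.float64(-0.3), 0, 0, 0, 0, 0]
[np.float64(7.8), np.float64(-0.9), 0, 0, 0, 0, 0]
[np.float64(11.6), np.float64(-1.7), 0, 0, 0, 0, 0]
[np.float64(15.4), np.float64(-2.7), 0, 0, 0, 0, 0]
[np.float64(19.1), np.float64(-3.9), 0, 0, 0, 0, 0]
[np.float64(22.7), np.float64(-5.4), 0, 0, 0, 0, 0]
[np.float64(26.3), np.float64(-7.0), 0, 0, 0, 0, 0]
[np.float64(29.7), np.float64(-8.9), 0, 0, 0, 0, 0]
```

Emit:
send_rows(targets=[3.9,1.7,0,0,0,0,0,7.9,3.1,0,0,0,0,0,12.0,4.3,0,0,0,0,0,16.1,5.3,0,0,0,0,0,20.3,5.9,0,0,0,0,0,24.5,6.3,0,0,0,0,0,28.8,6.5,0,0,0,0,0,33.0,6.4,0,0,0,0,0])

```text
clock: 31.55
tool_pos: [0.5394, 0.2084, 0.1453]
orientation: [1.211, 1.21, -1.21]
contact_force: [-2.7, 2.2, -0.2]
opening: 0.0001
```

Emit:
send_rows(targets=[3.9,-0.3,0,0,0,0,0,7.8,-0.9,0,0,0,0,0,11.6,-1.7,0,0,0,0,0,15.4,-2.7,0,0,0,0,0,18.0,-3.9,0,0,0,0,0,20.5,-4.6,0,0,0,0,0,22.5,-5.4,0,0,0,0,0,24.0,-6.0,0,0,0,0,0])

```text
clock: 32.35
tool_pos: [0.5631, 0.2023, 0.1455]
orientation: [1.211, 1.21, -1.21]
contact_force: [-2.8, 2.6, -0.3]
opening: 0.0002
```

Emit:
send_rows(targets=[1,-0.5,0,0,0,0,0,2,-1,0,0,0,0,0,3,-1.5,0,0,0,0,0,4,-2,0,0,0,0,0,5,-2.5,0,0,0,0,0,6,-3,0,0,0,0,0,6.5,-3,0,0,0,0,0,6.5,-3,0,0,0,0,0])

```text
clock: 33.15
tool_pos: [0.5638, 0.2018, 0.1454]
orientation: [1.208, 1.22, -1.216]
contact_force: [-13.2, 8.6, 4.9]
opening: 0.0001
```

Emit:
send_rows(targets=[2,0,0,0,0,0,0,-8,2,0,0,0,0,0,-20,2,0,0,0,0,0,-30,2,25,0,0,0,0,-40,2,70,0,0,0,0,-75,0,105,0,0,0,0,-115,-10,110,0,0,0,0,-150,-30,110,0,0,0,0])

```text
clock: 33.95
tool_pos: [0.4206, 0.1691, 0.2579]
orientation: [1.214, 1.204, -1.203]
contact_force: [-0.4, -1.3, 0.8]
opening: -0.0001
```

Run:
```python
from h import *
from rig import r
t=r.read_camera("top"); np.savez("pics/t19.npz",**t); crop(t["pixels"],150,170,350,330,4,"pics/t19.png")
c=look(r,"s19",8,False); crop(c["mean"],210,130,370,340,2.8,"pics/s19b.png")
q=cloud(c,c["dep"],250,140,350,230)
w=q[(q[:,2]>.182)&(q[:,2]<.205)&(q[:,0]>.5)&(q[:,0]<.62)&(q[:,1]>.17)&(q[:,1]<.23)]; st("knob scene",w)
p=cloud(t,t["range_z"],150,180,370,320); k=p[(p[:,2]>.188)&(p[:,1]>.165)&(p[:,1]<.23)&(p[:,0]<.62)&(p[:,0]>.5)]; st("knob top",k)
w=q[(q[:,2]>.215)&(q[:,2]<.25)&(abs(q[:,0]-.55)<.06)&(abs(q[:,1]-.09)<.06)]; st("peg scene",w)
q=cloud(c,c["dep"],240,270,320,335); tt=q[(q[:,2]>.025)&(q[:,2]<.06)&(q[:,1]<.03)&(q[:,1]>-.09)&(abs(q[:,0]-.455)<.017)]; st("tab",tt)
```

```text
arm 172 [0.5126 0.0874 0.0978] [0.4904 0.0804 0.0911] [0.5349 0.1009 0.1005]
knob scene 74 [0.5852 0.1962 0.1926] [0.5783 0.1846 0.1821] [0.5934 0.207  0.202 ]
knob top 68 [0.5842 0.2014 0.1982] [0.5781 0.1954 0.1883] [0.5918 0.2089 0.2024]
peg scene 114 [0.5506 0.0499 0.2315] [0.5458 0.0462 0.2153] [0.5587 0.0577 0.2454]
tab 129 [0.4579 0.0008 0.0369] [ 0.4454 -0.0008  0.025 ] [0.4709 0.0057 0.0461]
```

View pics/t19.png

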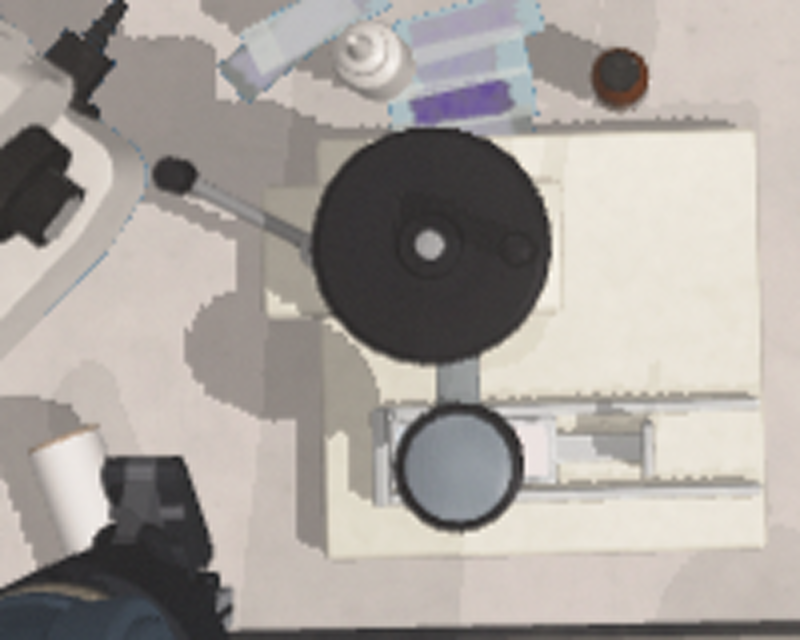

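View pics/s19b.png

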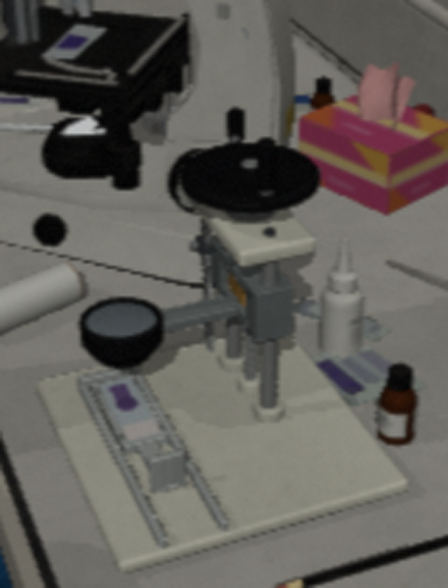

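Run:
```python
from rig import r
print(r.close_job()); print(r.get_state()["clock"])
```

```text
the job is handed in; nothing more can be done
None
the job is handed in; nothing more can be done
```

I did all three steps in order and handed the job in at about 34 s. My last checks show the work done, but the level of the two pointers is the least certain result.

- **Shuttle:** I pushed it in until it met its stop. The push force rose to 16.5 N where home was expected. Afterwards the tab read y≈0.001 m, against 0.0025 m expected, which is within the camera calibration. On my first try the fingertips passed over the tab without touching it. The cameras show the tips about 38 mm higher than the reported tool height, so I allowed for that from then on.
- **Head:** I lowered it with the handwheel until its pointer was about 2 mm below the clip's (my readings ranged from 1.7 to 2.6 mm). I then wound it back up about 2.2 mm, so it finished on an upward turn with the play taken up. By depth the pointers end at about 111.2 mm (head) and 110.9 mm (clip). One pixel there is about 2.4 mm and the clip's pointer is barely visible, so I can only vouch for the level to about half a millimetre.
- **Clamp lever:** I swung it over until it stopped at about 16 N, against 3 to 6 N while moving. The last top picture puts it at about 0.99 rad, against 1.0 rad at the end stop.
- **Last look:** head height, wheel peg and shuttle had not changed since they were set. Both bottles were standing, I had not touched the clip, and the gripper was clear of everything.

**Joint limit:** while turning the wheel, the last joint read -2.854 rad against a listed limit of -2.85. I backed it off at once.

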